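# Lock the candle stand's nuts and set out the candles

### The arm

A 6-joint arm with a two-finger parallel gripper is mounted at the origin on the work surface. World frame = base frame: x ahead of the robot, y to its left, z up, the work surface at z = 0. Lengths are in m, angles in degrees, forces in N, time in s.
With the tool pointing down it reaches from about 0.25 to 0.725 m from the base axis. Payload 9.7 kg.
Tool frame: the origin (TCP) lies on the centre line of the jaws, within the pads' length; the fingertips stand 19 mm ahead of it and the grasp point (between the pads) is the TCP; z points along the fingers, y is the direction in which the jaws open and shut (so a half turn about z gives the same grasp; the last joint's range is limited). The gripper opens to 85 mm and grips with 20 to 120 N. Pads are 22 mm wide; open, the fingers measure 114 mm over their backs; the gripper's body (76 mm by 85 mm) begins 54 mm behind the grasp point. The pads swing forward as they close: fully open they stand 13 mm farther back than shut.
Start: joints at [-77.235, 4.979, 10.078, 95.1, 0, 90], TCP at [0.122, -0.536, 0.25] pointing down, gripper open.
Joint ranges: [-179.16, 179.16], [-48.56, 103.87], [-65.8, 70.77], [-126.05, 130.52], [-82.76, 87.17], [-180, 180]. Speed limits (degrees/s): [127.2, 127.2, 147.25, 180, 180, 180].

### API

Orientations are given as [roll, pitch, yaw] about the fixed x, y, z axes, in that order (R = Rz(yaw) Ry(pitch) Rx(roll)).
In Python, from workcell import bot gives the robot as it stands.
- The arm moves only by the tool servo_tool, never from a script. Its argument "motion" is a list that holds one entry, the list of rows, each a list of 6 numbers: the shift along the tool's x, y, z in mm, then the turn, a rotation vector about the tool's x, y, z in rad. A call has 1 to 5 rows; each row shifts and turns the commanded pose from where the row before left it, along the tool's axes as they then stand; what a row does not reach is not made up. A row lasts 1/10 s, in which the tool goes at most 50 mm and 8.59 degrees, less where a joint would pass 70% of its speed; a pose out of reach is approached as far as the arm can. A call is refused whole if a number of a shift passes 50 or a number of a turn 0.15, either way. A call with a gripper value outside its range is refused whole. "gripper" is the finger opening in mm, from 0 to 85.4, set as the call begins (left out, the last holds). The fingers move at their own pace and stop on an object; "newtons" is the grip in N (left out, the last holds). Time passes only in rows, so rows that do not move let the fingers close. It gives the time, the measured TCP pose, the force and the opening at its end, in the units of the state.
- bot.get_obs(): the state, without advancing time (a new reading comes with each control period).
- bot.camera(name): name is "side" or "top" or "wrist"; returns a dict with "color" (400x640x3 uint8, red, green, blue), "fx", "fy", "cx", "cy" (pixels), "k1" (the pictures are not rectified: a ray, as slopes to the right and down, at radius r is drawn at 1 + k1 r^2 times it, then the intrinsics apply), "R" (3x3) and "t" (3): a world point X has camera coordinates R X + t. Camera axes: x right, y down, z forward; pixel columns grow to the right and rows downward; lengths in m; the calibration is good to about 2 mm. A picture is of the moment at which its call begins. There is no depth.
- bot.job_done(): hands the job in, once; it reports no verdict.
Trained networks look in a picture, given as the dict that the camera call returned (one of the last four; its "shot" number tells which), for a name from the list of things; names that differ only in an ending like _2 or _b are one class to them, and where a whole thing is asked for, a point or a joint stands for the part that bears it (a point fixed in the world has none). Each returns a list of dicts, best first, with "confidence" (0 to 1); they miss things now and then, are a little off and sometimes report something else, mostly with a low value. They report only what shows in the picture. A call takes as long as a camera call.
- bot.look_for(picture, label): "rect" ([left, top, width, height] in pixels, round what is visible of it).
The state is a dict: "time": time; "q": joint angles; "qd": joint speeds; "joint_efforts": joint torques, N m; "ee_pos": TCP position; "tcp_rot": TCP orientation; "wrist_force": force on the tool from outside, world axes, zero at the start; "torque": the same for the moment, N m; "opening": finger opening in m.
Only numpy, scipy, OpenCV 4.12 (cv2) and the standard library are available. Lean on these libraries where they do the work, as an engineer would, in place of code of your own. Each camera call takes 0.05 s, during which the arm holds its last target.

### The job

Finish the library's candle stand: first run the upper nut on each of its two studs down clockwise and tighten it firmly against the nut below, so that it stays locked. Then stand every candle on the table upright in the middle of a metal plate of the stand, one to a plate; the wax is soft, so pinch the candles only lightly (under 35 N on a finger pad), and leave the mug, the books and the pine cone alone.

Things in the scene. Friction and masses are not known exactly. Their poses are not given: they have to be found in the camera images.
- stand: Fixed candle stand: board 140 (x) by 560 (y), top 30 above the table. Origin on the table under its centre. On its middle line: four aluminium plates at y = -230, -50, 50, 230; threaded studs at y = -140, 140 (16 diameter, tops 94 above the table), each with a fixed lower hexagon nut (30 across flats, top 44 above the table) and a movable upper nut.
- nut_a (a point): The upper nut, on the stud at y = -140 of the stand: steel hexagon nut, 36 across flats, 28 high. Point at the centre of its underside, z up; flats face its own x axis and every 60 deg from it. It only turns on the stud, riding 2.55 mm down per rad turned clockwise seen from above (16 mm per turn).
- nut_b (a point): The upper nut, on the stud at y = 140 of the stand: steel hexagon nut, 36 across flats, 28 high. Point at the centre of its underside, z up; flats face its own x axis and every 60 deg from it. It only turns on the stud, riding 2.55 mm down per rad turned clockwise seen from above (16 mm per turn).
- turn_a (a joint): How far nut_a has run down its stud, rad, growing clockwise seen from above. Starts between 0.1 and 1.7; at 5.6 the nut meets the lower nut and this joint stops. Running it takes a steady 0.2 N m; it stays where it is left.
- turn_b (a joint): The same for nut_b.
- tight_a (a joint): How far nut_a has been turned on, clockwise, after meeting the lower nut, rad; 0 at the start. It needs a firm 0.55 N m, comes to a hard stop at 0.5, and stays where it is left. Locked: above 0.15.
- tight_b (a joint): The same for nut_b.
- plate_0 (a point): Centre of the top face of the flat round aluminium plate at y = -230 of the stand: 68 diameter, 1.5 thick, its top 31.5 above the table; no rim. Holds one candle.
- plate_1 (a point): Centre of the top face of the flat round aluminium plate at y = -50 of the stand: 68 diameter, 1.5 thick, its top 31.5 above the table; no rim. Holds one candle.
- plate_2 (a point): Centre of the top face of the flat round aluminium plate at y = 50 of the stand: 68 diameter, 1.5 thick, its top 31.5 above the table; no rim. Holds one candle.
- plate_3 (a point): Centre of the top face of the flat round aluminium plate at y = 230 of the stand: 68 diameter, 1.5 thick, its top 31.5 above the table; no rim. Holds one candle.
- candle_0: Pillar candle of soft ivory wax, 56 diameter, 45 high, with a short black wick 6 high (look only), about 100 g; stands upright on the table at the start. Origin at the centre of its underside, z up. Grip it with at most 35 N on a finger pad, or the wax dents. May be absent (two to four candles are there).
- candle_1: Pillar candle of soft ivory wax, 56 diameter, 45 high, with a short black wick 6 high (look only), about 100 g; stands upright on the table at the start. Origin at the centre of its underside, z up. Grip it with at most 35 N on a finger pad, or the wax dents. May be absent (two to four candles are there).
- candle_2: Pillar candle of soft ivory wax, 56 diameter, 45 high, with a short black wick 6 high (look only), about 100 g; stands upright on the table at the start. Origin at the centre of its underside, z up. Grip it with at most 35 N on a finger pad, or the wax dents. May be absent (two to four candles are there).
- candle_3: Pillar candle of soft ivory wax, 56 diameter, 45 high, with a short black wick 6 high (look only), about 100 g; stands upright on the table at the start. Origin at the centre of its underside, z up. Grip it with at most 35 N on a finger pad, or the wax dents. May be absent (two to four candles are there).
- mug: Bystander: blue mug, 80 diameter, 95 high, origin at the centre of its underside, handle at its +y. Not to be disturbed.
- books: Bystander: stack of two paperback books, about 115 by 180, 52 high, origin at the centre of its underside. Not to be disturbed.
- cone: Bystander: pine cone, 46 diameter, 50 high, standing on the table between the candles; origin at the centre of its underside. Not to be disturbed.

How it is judged:
By the outcome, as a careful person would: the job done as asked, in the order asked, and still so for the second after the job is handed in, with the robot touching nothing.
Of candle_0, candle_1, candle_2, candle_3 only 2 to 4 are there at a start; the rules pass over those that are not, and their reading is None.
At some moment in a run one of candle_0, candle_1, candle_2, candle_3 may be knocked a few centimetres aside while the robot is not near it.
It also fails if it takes over 210 s, if anything falls off the work surface, if the arm or the gripper's body presses on something with over 40 N, if the wrist force passes 120 N, or if a joint passes its speed limit or range.

## Working session

There is one attempt and no reset: what is moved stays moved. The work goes in short steps, Python scripts to look and compute and a tool call to move; the robot and the scene stay as the last step left them, time stands still between calls to the robot, and variables do not carry over. Pictures are saved under pics/ and viewed, and the job is handed in when it is done.

Besides the shell and the picture viewer there is one more tool, called after "Call:" as a command line: name --argument value ..., lists and objects as JSON in quotes. servo_tool: Moves the arm, as the interface text tells. Its arguments: {"type":"object","properties":{"motion":{"type":"array","items":{"type":"array","items":{"type":"array","items":{"type":"number"}}}},"gripper":{"type":"number"},"newtons":{"type":"number"}},"required":["motion"]}

```bash
mkdir -p pics; ls; python3 - <<'E'
from workcell import bot
import cv2
print(bot.get_obs())
for n in ("side","top","wrist"):
    p=bot.camera(n); cv2.imwrite(f"pics/{n}0.png",p["color"][:,:,::-1])
    print(n,{k:v for k,v in p.items() if k!="color"})
    for l in ("stand","nut_a","candle_0","mug","books","cone"):
        print(l,[(d["rect"],round(d["confidence"],2)) for d in bot.look_for(p,l)])
E
```

```text
pics
{'time': 0.0, 'q': array([-7.72334124e+01,  5.00955507e+00,  1.00342147e+01,  9.50999801e+01,
       -8.60430226e-04,  9.00008474e+01]), 'qd': array([ 0.10102544,  0.08793295,  0.03603699,  0.04318693, -0.06766376,
        0.00538302]), 'joint_efforts': array([ 4.49500812e-04, -5.20383954e+01,  4.64807940e+01,  1.61785068e-02,
        1.93490723e-05,  8.82787901e-06]), 'ee_pos': array([ 0.12148837, -0.53619825,  0.24959574]), 'tcp_rot': array([-1.79924680e+02,  8.61543471e-04,  1.27657413e+01]), 'wrist_force': array([-1.17990208, -0.45370608,  0.43973722]), 'torque': array([-0.0679511 ,  0.02141421, -0.01256545]), 'opening': 0.08557464860254996}
side {'fx': 479.62858570043164, 'fy': 479.62858570043164, 'cx': 324.12179103785473, 'cy': 192.95835943056085, 'k1': -0.10584724750774058, 'R': array([[ 0.94420173, -0.32932501, -0.005304  ],
       [-0.19976579, -0.55979279, -0.80419255],
       [ 0.26187158,  0.76037956, -0.59434519]]), 't': array([-0.58871514,  0.17144849,  0.94270313]), 'shot': 1}
stand [([274.1, 145.9, 134.3, 171.8], 0.86)]
nut_a [([302.7, 157.6, 15.9, 14.3], 0.77), 
[... 848 characters left out ...]
.6, 15.7, 19.5], 0.51), ([220.8, 181.1, 201.0, 58.8], 0.22)]
mug [([345.5, 128.7, 28.1, 40.6], 0.65), ([223.5, 178.0, 196.6, 65.9], 0.65), ([364.8, 204.8, 13.3, 12.6], 0.51)]
books [([306.2, 265.9, 17.8, 16.1], 0.72)]
cone [([305.6, 266.2, 16.1, 16.0], 0.48)]
wrist {'fx': 351.6425492472485, 'fy': 351.6425492472485, 'cx': 319.9461679195286, 'cy': 205.86587670750185, 'k1': -0.07752374408103399, 'R': array([[ 2.21961488e-01, -9.75055241e-01,  6.12379492e-04],
       [-9.41558675e-01, -2.14173044e-01,  2.59994556e-01],
       [-2.53377899e-01, -5.82853696e-02, -9.65609888e-01]]), 't': array([-0.55042258, -0.03487294,  0.37759339]), 'shot': 3}
stand []
nut_a []
candle_0 []
mug []
books []
cone []
```

View pics/top0.png

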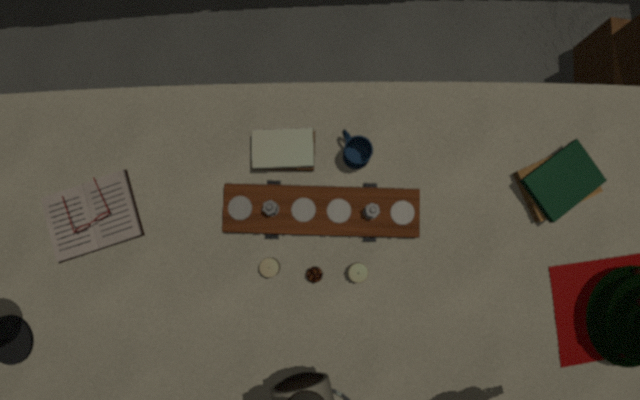

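View pics/side0.png

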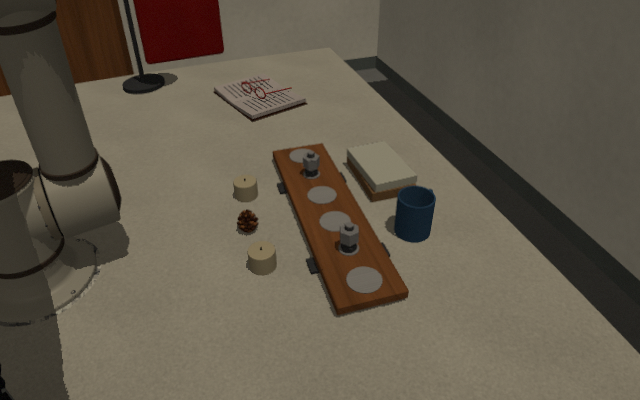

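```bash
python3 - <<'E'
import cv2
i=cv2.imread("pics/top0.png")[120:300,200:440]; cv2.imwrite("pics/top0z.png",cv2.resize(i,None,fx=3.3,fy=3.3,interpolation=cv2.INTER_CUBIC))
i=cv2.imread("pics/side0.png")[130:330,220:450]; cv2.imwrite("pics/side0z.png",cv2.resize(i,None,fx=3,fy=3,interpolation=cv2.INTER_CUBIC))
E
```

```text
(no output)
```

View pics/top0z.png

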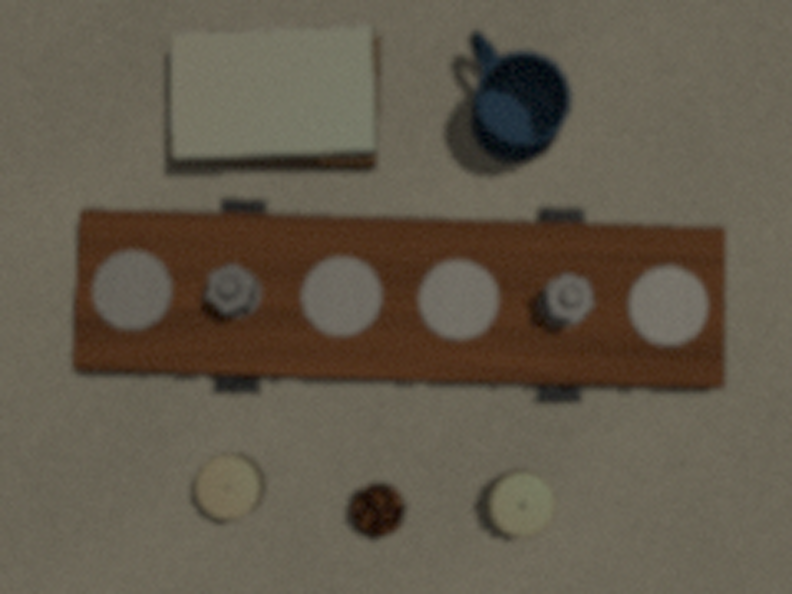

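View pics/side0z.png

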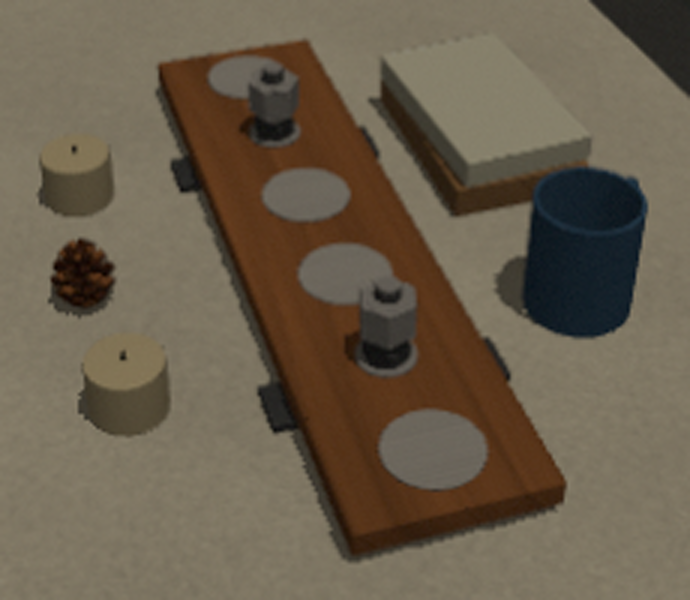

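```bash
cat > h.py <<'E'
import numpy as np, cv2
from workcell import bot
def K(p): return np.array([[p["fx"],0,p["cx"]],[0,p["fy"],p["cy"]],[0,0,1.]])
def D(p): return np.array([p["k1"],0,0,0.])
def px2w(p,uv,z):
    n=cv2.undistortPoints(np.array(uv,float).reshape(-1,1,2),K(p),D(p))[:,0]
    d=np.c_[n,np.ones(len(n))]@p["R"]; o=-p["R"].T@p["t"]
    return o+d*((z-o[2])/d[:,2])[:,None]
def w2px(p,X):
    return cv2.projectPoints(np.array(X,float).reshape(-1,1,3),cv2.Rodrigues(p["R"])[0],p["t"],K(p),D(p))[0][:,0]
def save(p,n): cv2.imwrite(f"pics/{n}.png",p["color"][:,:,::-1])
def crop(p,n,x,y,w,h,s): cv2.imwrite(f"pics/{n}.png",cv2.resize(np.ascontiguousarray(p["color"][y:y+h,x:x+w,::-1]),None,fx=s,fy=s,interpolation=cv2.INTER_CUBIC))
E
python3 - <<'E'
from h import *
p=bot.camera("top"); c=p["color"].astype(int)
hsv=cv2.cvtColor(p["color"],cv2.COLOR_RGB2HSV)
print(px2w(p,[(240,208),(303,210),(339,211),(403,212)],.0315).round(4))
print("candles",px2w(p,[(269,267.5),(357.7,272.5)],.045).round(4),"cone",px2w(p,(314,274),.03).round(4))
for u,v in [(240,208),(303,210),(270,208),(269,268),(320,235),(320,250),(290,210)]: print(u,v,p["color"][v,u],hsv[v,u])
E
```

```text
[[ 0.6353  0.2089  0.0315]
 [ 0.6271  0.0307  0.0315]
 [ 0.6229 -0.0707  0.0315]
 [ 0.6174 -0.2518  0.0315]]
candles [[ 0.4678  0.126   0.045 ]
 [ 0.4506 -0.1189  0.045 ]] cone [[0.4476 0.0021 0.03  ]]
240 208 [99 96 87] [23 31 99]
303 210 [109 105  96] [ 21  30 109]
270 208 [77 74 70] [17 23 77]
269 268 [109 100  80] [ 21  68 109]
320 235 [64 52 41] [14 92 64]
320 250 [108 101  87] [ 20  50 108]
290 210 [83 61 46] [ 12 114  83]
```

```bash
cat > plates.py <<'E'
from h import *
def plates(p):
    g=cv2.GaussianBlur(p["color"],(3,3),0).astype(int); sat=(g[...,0]-g[...,2])
    m=((sat<18)&(g[...,0]>80)).astype(np.uint8)
    out=[]
    for s in [(240,208),(303,210),(339,211),(403,212)]:
        u,v=s; b=np.zeros_like(m); b[v-16:v+17,u-16:u+17]=m[v-16:v+17,u-16:u+17]
        n,l,st,ce=cv2.connectedComponentsWithStats(b); k=1+st[1:,4].argmax()
        out.append(ce[k]); print(ce[k].round(2),st[k])
    return px2w(p,out,.0315)
if __name__=="__main__":
    W=[]
    for i in range(3):
        p=bot.camera("top"); W.append(plates(p))
    W=np.mean(W,0); print(W.round(4))
    ys=np.array([230,50,-50,-230])/1000
    A,B=W[:,:2],np.c_[0*ys,ys]; c=A.mean(0); d=A-c
    th=np.arctan2(-(d[:,0]*ys).sum(),(d[:,1]*ys).sum())
    print("origin",c,"yaw deg",np.degrees(th)); R=np.array([[np.cos(th),-np.sin(th)],[np.sin(th),np.cos(th)]])
    print("plates 3..0",(B@R.T+c).round(4)); print("stud b,a",(np.array([[0,.14],[0,-.14]])@R.T+c).round(4))
E
python3 plates.py
```

```text
[239.53 207.63] [229 197  22  22 397]
[303.12 209.42] [292 199  23  22 394]
[338.41 210.47] [328 200  22  22 388]
[401.88 212.39] [391 202  22  22 384]
[239.49 207.58] [229 197  22  22 395]
[303.01 209.38] [292 199  23  22 395]
[338.4  210.34] [328 200  22  22 388]
[401.77 212.47] [391 202  22  22 384]
[239.5  207.62] [229 197  22  22 397]
[303.05 209.38] [292 199  23  22 392]
[338.46 210.41] [328 200  22  22 390]
[401.87 212.37] [391 201  22  23 382]
[[ 0.6364  0.2103  0.0315]
 [ 0.6288  0.0305  0.0315]
 [ 0.6246 -0.0691  0.0315]
 [ 0.6163 -0.2485  0.0315]]
origin [ 0.62652422 -0.01919815] yaw deg -2.5081919861713446
plates 3..0 [[ 0.6366  0.2106]
 [ 0.6287  0.0308]
 [ 0.6243 -0.0692]
 [ 0.6165 -0.249 ]]
stud b,a [[ 0.6327  0.1207]
 [ 0.6204 -0.1591]]
```

```bash
cat >> h.py <<'E'
from scipy.spatial.transform import Rotation as Ro
def pose(o=None):
    o=o or bot.get_obs(); return o["ee_pos"],Ro.from_euler("xyz",o["tcp_rot"],degrees=True)
def delta(pos,rpy,n=None):
    p,R=pose(); d=R.inv().apply(np.array(pos)-p)*1000; r=(R.inv()*Ro.from_euler("xyz",rpy,degrees=True)).as_rotvec()
    k=max(np.linalg.norm(d)/48,np.linalg.norm(r)/.149); print("total mm",d.round(1),"rotvec",r.round(3),"rows>=",round(k,2))
    if n: print("per row",(d/n).round(2),(r/n).round(4))
E
python3 - <<'E'
from h import *
p=bot.camera("wrist"); e,R=pose()
o=-p["R"].T@p["t"]; print("cam in tool",R.inv().apply(o-e).round(4),"axis",R.inv().apply(p["R"][2]).round(3),"right",R.inv().apply(p["R"][0]).round(3))
delta([.62-.0,-.16,.25],[180,0,12.77])
E
```

```text
cam in tool [ 6.510e-02  1.000e-04 -1.237e-01] axis [-0.26   0.001  0.966] right [ 0.001  1.    -0.001]
total mm [ 5.693e+02 -2.570e+02  3.000e-01] rotvec [ 0. -0. -0.] rows>= 13.01
```

Call:
servo_tool --motion '[[[40,-18,0,0,0,0],[40,-18,0,0,0,0],[40,-18,0,0,0,0],[40,-18,0,0,0,0],[40,-18,0,0,0,0]]]' --gripper 70 --newtons 110

```text
time: 1.8
ee_pos: [0.2978, -0.4032, 0.2504]
tcp_rot: [180.0, -0.0, 12.8]
wrist_force: [0.2, 0.1, 0.3]
opening: 0.0699
```

Call:
servo_tool --motion '[[[40,-18,0,0,0,0],[40,-18,0,0,0,0],[40,-18,0,0,0,0],[40,-18,0,0,0,0],[40,-18,0,0,0,0]]]'

```text
time: 2.3
ee_pos: [0.4732, -0.2711, 0.2505]
tcp_rot: [180.0, -0.0, 12.8]
wrist_force: [0.4, -2.0, 1.0]
opening: 0.0699
```

Call:
servo_tool --motion '[[[40,-18,0,0,0,0],[40,-18,0,0,0,0],[40,-18,10,0,0,0],[40,-18,10,0,0,0],[0,0,10,0,0,0]]]'

```text
time: 2.8
ee_pos: [0.615, -0.1635, 0.2181]
tcp_rot: [-179.9, 0.0, 13.0]
wrist_force: [-0.1, 0.5, -0.6]
opening: 0.0699
```

```bash
python3 - <<'E'
from h import *
print(bot.get_obs()["q"].round(1)); delta([.6204,-.1591,.22],[180,0,12.77])
p=bot.camera("wrist"); save(p,"w1"); print([(d["rect"],d["confidence"]) for d in bot.look_for(p,"nut_a")])
print(w2px(p,[.6204,-.1591,.094]))
E
```

```text
[-1.490e+01  1.680e+01  2.010e+01  9.340e+01  1.000e-01  1.521e+02]
total mm [ 6.2 -3.1 -1.9] rotvec [-0.001  0.001  0.004] rows>= 0.15
[([290.4, 161.3, 48.3, 59.6], 0.58), ([0.0, 77.5, 15.8, 44.9], 0.57)]
[[315.41548717 195.23337603]]
```

View pics/w1.png

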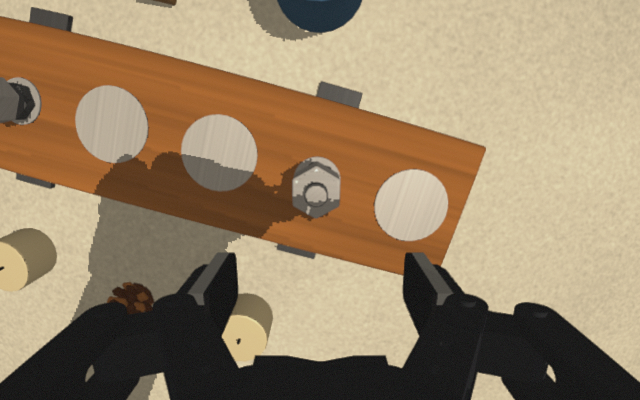

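```bash
python3 - <<'E'
from h import *
p=bot.camera("wrist"); crop(p,"w1z",270,145,95,85,7)
E
```

```text
(no output)
```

View pics/w1z.png

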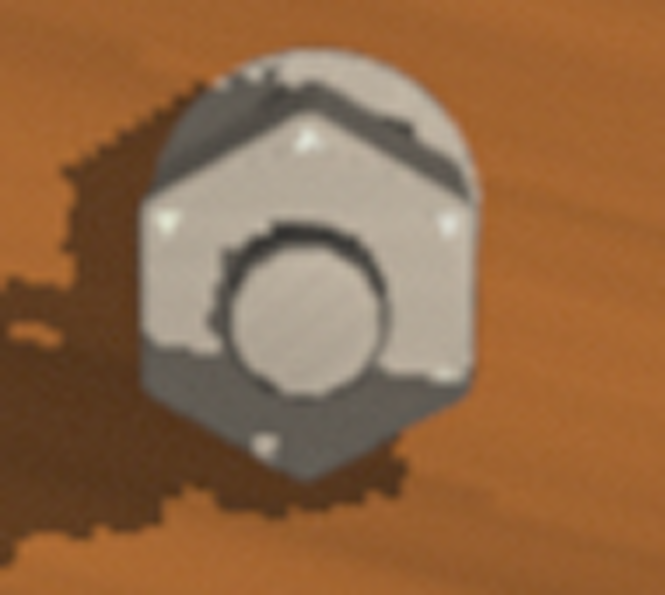

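```bash
cat > nutfit.py <<'E'
from h import *
from scipy.optimize import least_squares
def fit(p,verts,off,s,x0):
    uv=np.array(verts)/s+np.array(off)-0.4  # crop->image
    c=20.785e-3
    def f(q):
        a=q[3]+np.radians(30)+np.arange(6)*np.pi/3
        W=w2px(p,np.c_[q[0]+c*np.cos(a),q[1]+c*np.sin(a),np.full(6,q[2])])
        d=np.linalg.norm(uv[:,None]-W[None],axis=2); j=d.argmin(1); return (uv-W[j]).ravel()
    best=min((least_squares(f,[*x0,.09,t]) for t in np.radians(range(0,60,10))),key=lambda r:r.cost)
    q=best.x; print("xy",q[:2].round(4),"top z",q[2].round(4),"turn",(5.6-(q[2]-.072)/.00255).round(2),"yaw",np.degrees(q[3]).round(2)%60,"rms",np.sqrt(best.cost/3).round(2))
E
python3 - <<'E'
from nutfit import *
p=bot.camera("wrist")
fit(p,[(310,108),(147,205),(145,385),(308,482),(470,385),(475,200)],(270,145),7,(.62,-.159))
print(bot.get_obs()["tcp_rot"])
E
```

```text
xy [ 0.6188 -0.1605] top z 0.0781 turn 3.23 yaw 42.66 rms 0.5
[-1.79999900e+02  2.36193749e-02  1.27363859e+01]
```

Call:
servo_tool --motion '[[[0,0,0,0,0,-0.149],[0,0,0,0,0,-0.149],[0,0,0,0,0,-0.149],[0,0,0,0,0,-0.149],[0,0,0,0,0,-0.149]]]'

```text
time: 3.5
ee_pos: [0.6112, -0.1683, 0.222]
tcp_rot: [179.9, -0.0, 55.7]
wrist_force: [0.4, 0.1, 0.1]
opening: 0.07
```

Call:
servo_tool --motion '[[[0,0,0,0,0,-0.149],[0,0,0,0,0,-0.149],[0,0,0,0,0,-0.149],[0,0,0,0,0,-0.149],[0,0,0,0,0,-0.149]]]'

```text
time: 4.0
ee_pos: [0.6112, -0.1682, 0.222]
tcp_rot: [179.9, 0.1, 98.4]
wrist_force: [0.1, 0.6, 0.9]
opening: 0.0702
```

Call:
servo_tool --motion '[[[0,0,0,0,0,-0.149],[0,0,0,0,0,-0.149],[0,0,0,0,0,-0.149],[0,0,0,0,0,-0.149],[0,0,0,0,0,-0.149]]]'

```text
time: 4.5
ee_pos: [0.6112, -0.1682, 0.222]
tcp_rot: [180.0, 0.1, 141.1]
wrist_force: [-0.8, -0.7, -0.9]
opening: 0.0697
```

Call:
servo_tool --motion '[[[0,0,0,0,0,-0.149],[0,0,0,0,0,-0.149],[0,0,0,0,0,-0.149],[0,0,0,0,0,-0.149],[0,0,0,0,0,-0.149]]]'

```text
time: 5.0
ee_pos: [0.6112, -0.1683, 0.222]
tcp_rot: [-180.0, 0.1, -176.3]
wrist_force: [-0.4, -0.7, -0.2]
opening: 0.0702
```

Call:
servo_tool --motion '[[[0,0,0,0,0,-0.149],[0,0,0,0,0,-0.149],[0,0,0,0,0,-0.149],[0,0,0,0,0,-0.149],[0,0,0,0,0,-0.149]]]'

```text
time: 5.5
ee_pos: [0.6112, -0.1682, 0.222]
tcp_rot: [-179.9, 0.1, -133.6]
wrist_force: [-0.3, 0.2, 0.3]
opening: 0.0698
```

Call:
servo_tool --motion '[[[0,0,0,0,0,-0.149],[0,0,0,0,0,-0.149],[0,0,0,0,0,-0.149],[0,0,0,0,0,-0.149],[0,0,0,0,0,-0.149]]]'

```text
time: 6.0
ee_pos: [0.6112, -0.1683, 0.222]
tcp_rot: [-179.9, -0.0, -90.9]
wrist_force: [-0.4, -0.1, -0.3]
opening: 0.0701
```

Call:
servo_tool --motion '[[[0,0,0,0,0,-0.149],[0,0,0,0,0,-0.149],[0,0,0,0,0,-0.149],[0,0,0,0,0,-0.149],[0,0,0,0,0,-0.149]]]'

```text
time: 6.5
ee_pos: [0.6112, -0.1682, 0.222]
tcp_rot: [-179.9, -0.1, -48.2]
wrist_force: [-0.6, 0.4, -0.6]
opening: 0.0703
```

```bash
python3 - <<'E'
from h import *
print(bot.get_obs()["q"].round(1)); delta([.6197,-.1598,.069],[180,0,72.7])
p=bot.camera("wrist"); crop(p,"w2z",270,145,95,85,7); crop(p,"w2",170,45,300,300,2)
E
```

```text
[ -15.4   16.3   19.9   93.5   -0.  -147.2]
total mm [ -0.9 -11.8 153. ] rotvec [ 1.00e-03 -2.00e-03 -2.11e+00] rows>= 14.16
```

View pics/w2z.png

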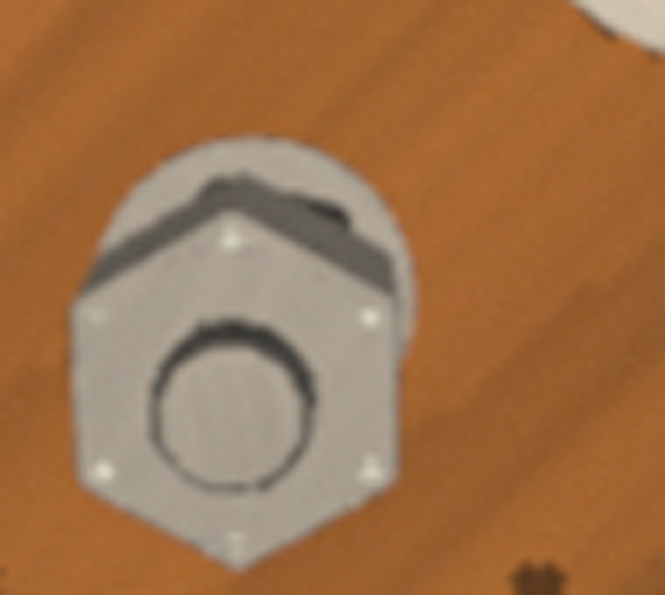

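```bash
python3 - <<'E'
from nutfit import *
p=bot.camera("wrist")
fit(p,[(235,205),(72,298),(80,480),(238,572),(395,475),(392,295)],(270,145),7,(.62,-.159))
# stud top circle centre, z .094
print(px2w(p,[(270+234/7-.4,145+412/7-.4)],.094))
delta([.6197,-.1598,.069],[180,0,-47.3]); print(pose()[0])
E
```

```text
xy [ 0.6195 -0.1587] top z 0.0785 turn 3.05 yaw 42.83 rms 0.53
[[ 0.62002237 -0.16012583  0.094     ]]
total mm [ -0.9 -11.6 152.9] rotvec [-0.001 -0.002 -0.019] rows>= 3.19
[ 0.61133396 -0.16810465  0.22184324]
```

Call:
servo_tool --motion '[[[-0.5,-11.5,30,0,0,-0.018],[0,0,35,0,0,0],[0,0,35,0,0,0],[0,0,30,0,0,0],[0,0,23,0,0,0]]]'

```text
time: 7.1
ee_pos: [0.6193, -0.1596, 0.0661]
tcp_rot: [180.0, 0.0, -47.8]
wrist_force: [1.1, -0.2, 0.7]
opening: 0.0701
```

Call:
servo_tool --motion '[[[0,0,0,0,0,0],[0,0,0,0,0,0],[0,0,0,0,0,0],[0,0,0,0,0,0],[0,0,0,0,0,0]]]' --gripper 20

```text
time: 7.6
ee_pos: [0.6209, -0.1593, 0.0694]
tcp_rot: [-179.9, -0.1, -47.5]
wrist_force: [-3.0, 0.0, 7.2]
opening: 0.0347
```

```bash
python3 - <<'E'
from h import *
o=bot.get_obs(); print(o)
p=bot.camera("wrist"); save(p,"w3"); p=bot.camera("side"); crop(p,"s3",260,120,160,150,4)
E
```

```text
{'time': 7.6, 'q': array([-1.43816374e+01,  1.74842565e+01,  4.54854460e+00,  7.69180064e+01,
       -2.31657172e-02, -1.46923852e+02]), 'qd': array([-0.04819989, -0.06121968, -0.05268   ,  0.01684131, -0.14236218,
       -0.10691922]), 'joint_efforts': array([  0.8546474 , -61.27530098,  44.39245462,  -1.37358572,
         0.36081271,  -0.11391089]), 'ee_pos': array([ 0.62086583, -0.1593102 ,  0.06943906]), 'tcp_rot': array([-1.79939578e+02, -1.35218897e-01, -4.74578859e+01]), 'wrist_force': array([-2.98123883,  0.02087019,  7.18645437]), 'torque': array([-0.08495829,  0.74379649, -0.13649996]), 'opening': 0.03469909205032435}
```

View pics/w3.png

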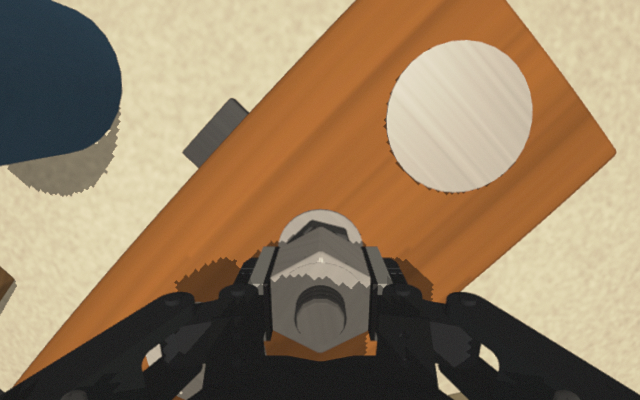

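View pics/s3.png

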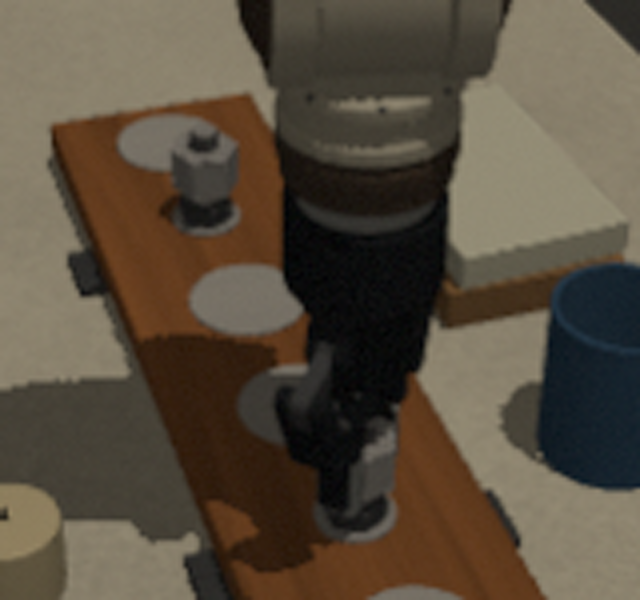

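Call:
servo_tool --motion '[[[0,0,0,0,0,0.05],[0,0,0.3,0,0,0.1],[0,0,0.3,0,0,0.12],[0,0,0.3,0,0,0.12],[0,0,0.3,0,0,0.12]]]'

```text
time: 8.2
ee_pos: [0.6206, -0.1594, 0.0681]
tcp_rot: [-179.9, -0.1, -76.9]
wrist_force: [-4.4, -2.0, 7.2]
opening: 0.0344
```

```bash
cat > st.py <<'E'
from h import *
np.set_printoptions(suppress=True)
o=bot.get_obs(); print(o["ee_pos"].round(4),o["tcp_rot"].round(1),"q6",o["q"][5].round(1),"F",o["wrist_force"].round(1),"M",o["torque"].round(2),"eff6",o["joint_efforts"][5].round(2),"op",o["opening"].round(4))
E
python3 st.py
```

```text
Traceback (most recent call last):
  File "st.py", line 3, in <module>
    o=bot.get_obs(); print(o["ee_pos"].round(4),o["tcp_rot"].round(1),"q6",o["q"][5].round(1),"F",o["wrist_force"].round(1),"M",o["torque"].round(2),"eff6",o["joint_efforts"][5].round(2),"op",o["opening"].round(4))
                                                                                                                                                                                                ^^^^^^^^^^^^^^^^^^
AttributeError: 'float' object has no attribute 'round'
```

```bash
sed -i 's/o\["opening"\].round(4)/round(o["opening"],4)/' st.py; python3 st.py
```

```text
[ 0.6206 -0.1594  0.0681] [-179.9   -0.1  -76.9] q6 -117.4 F [-4.4 -2.   7.2] M [-0.26  0.99  0.23] eff6 -1.78 op 0.0344
```

Call:
servo_tool --motion '[[[0,0,0.4,0,0,0.149],[0,0,0.4,0,0,0.149],[0,0,0.4,0,0,0.149],[0,0,0.4,0,0,0.149],[0,0,0.4,0,0,0.149]]]'

```text
time: 8.7
ee_pos: [0.6203, -0.1593, 0.0662]
tcp_rot: [-179.9, -0.0, -119.7]
wrist_force: [-7.8, -1.0, 8.4]
opening: 0.0348
```

```bash
python3 st.py
```

```text
[ 0.6203 -0.1593  0.0662] [-179.9   -0.  -119.7] q6 -74.7 F [-7.8 -1.   8.4] M [-0.14  1.48  0.27] eff6 -2.26 op 0.0348
```

Call:
servo_tool --motion '[[[0,0,0.4,0,0,0.149],[0,0,0.4,0,0,0.149],[0,0,0.4,0,0,0.149],[0,0,0.4,0,0,0.149],[0,0,0.4,0,0,0.149]]]'

```text
time: 9.2
ee_pos: [0.62, -0.159, 0.0642]
tcp_rot: [-180.0, 0.0, -162.4]
wrist_force: [-7.7, 1.5, 9.3]
opening: 0.0346
```

Call:
servo_tool --motion '[[[0,0,0.4,0,0,0.149],[0,0,0.4,0,0,0.149],[0,0,0.4,0,0,0.149],[0,0,0.4,0,0,0.149],[0,0,0.4,0,0,0.149]]]'

```text
time: 9.7
ee_pos: [0.6201, -0.1587, 0.0623]
tcp_rot: [180.0, 0.0, 155.0]
wrist_force: [-9.1, 3.1, 11.1]
opening: 0.0345
```

Call:
servo_tool --motion '[[[0,0,0.4,0,0,0.149],[0,0,0.4,0,0,0.149],[0,0,0.4,0,0,0.149],[0,0,0.4,0,0,0.149],[0,0,0.4,0,0,0.149]]]'

```text
time: 10.2
ee_pos: [0.6204, -0.1584, 0.0604]
tcp_rot: [179.9, 0.0, 112.3]
wrist_force: [-7.1, 4.5, 11.1]
opening: 0.0347
```

```bash
python3 st.py
```

```text
[ 0.6204 -0.1584  0.0604] [179.9   0.  112.3] q6 53.4 F [-7.1  4.5 11.1] M [0.86 1.5  0.22] eff6 -2.27 op 0.0347
```

Call:
servo_tool --motion '[[[0,0,0.3,0,0,0.12],[0,0,0.3,0,0,0.12],[0,0,0.3,0,0,0.12],[0,0,0.3,0,0,0.12],[0,0,0.3,0,0,0.12]]]'

```text
time: 10.7
ee_pos: [0.6207, -0.1584, 0.059]
tcp_rot: [179.9, -0.1, 78.0]
wrist_force: [-5.9, 3.7, 9.8]
opening: 0.0346
```

```bash
python3 st.py
```

```text
[ 0.6207 -0.1584  0.059 ] [179.9  -0.1  78. ] q6 87.7 F [-5.9  3.7  9.8] M [0.85 1.12 0.17] eff6 -1.79 op 0.0346
```

Call:
servo_tool --motion '[[[0,0,0.2,0,0,0.08],[0,0,0.2,0,0,0.08],[0,0,0.2,0,0,0.08]]]'

```text
time: 11.0
ee_pos: [0.6208, -0.1584, 0.0584]
tcp_rot: [179.9, -0.1, 64.3]
wrist_force: [-4.8, 4.0, 10.3]
opening: 0.0348
```

```bash
python3 st.py
```

```text
[ 0.6208 -0.1584  0.0584] [179.9  -0.1  64.3] q6 101.3 F [-4.8  4.  10.3] M [0.77 1.07 0.61] eff6 -0.69 op 0.0348
```

Call:
servo_tool --motion '[[[0,0,0.2,0,0,0.08],[0,0,0.2,0,0,0.08],[0,0,0.2,0,0,0.08]]]'

```text
time: 11.3
ee_pos: [0.6209, -0.1585, 0.0583]
tcp_rot: [179.9, -0.1, 50.6]
wrist_force: [-5.8, 3.8, 13.4]
opening: 0.0344
```

```bash
python3 st.py
```

```text
[ 0.6209 -0.1585  0.0583] [179.9  -0.1  50.6] q6 115.0 F [-5.8  3.8 13.4] M [0.74 1.27 0.58] eff6 -0.74 op 0.0344
```

Call:
servo_tool --motion '[[[0,0,0,0,0,0.06],[0,0,0,0,0,0.05],[0,0,0,0,0,0.04]]]'

```text
time: 11.6
ee_pos: [0.621, -0.1586, 0.0584]
tcp_rot: [179.9, -0.1, 42.1]
wrist_force: [-5.3, 3.7, 12.5]
opening: 0.0345
```

```bash
python3 st.py
```

```text
[ 0.621  -0.1586  0.0584] [179.9  -0.1  42.1] q6 123.6 F [-5.3  3.7 12.5] M [0.67 1.13 0.57] eff6 0.05 op 0.0345
```

Call:
servo_tool --motion '[[[0,0,0,0,0,0],[0,0,0,0,0,0],[0,0,0,0,0,0],[0,0,0,0,0,0],[0,0,-20,0,0,0]]]' --gripper 70

```text
time: 12.1
ee_pos: [0.6188, -0.1586, 0.0726]
tcp_rot: [-179.8, 0.2, 42.2]
wrist_force: [-0.2, -0.8, 0.2]
opening: 0.0698
```

Call:
servo_tool --motion '[[[0,0,-40,0,0,0],[0,0,-40,0,0,0],[0,0,-40,0,0,0],[0,0,-20,0,0,0],[0,0,0,0,0,0]]]'

```text
time: 12.6
ee_pos: [0.6214, -0.1592, 0.2192]
tcp_rot: [179.7, -0.2, 42.2]
wrist_force: [0.9, 0.1, 0.3]
opening: 0.0702
```

```bash
python3 st.py; python3 - <<'E'
from h import *
p=bot.camera("wrist"); save(p,"w4"); crop(p,"w4z",270,145,95,85,7); delta([.6327,.1207,.22],[180,0,42])
E
```

```text
[ 0.6214 -0.1592  0.2192] [179.7  -0.2  42.2] q6 123.5 F [0.9 0.1 0.3] M [ 0.01 -0.02  0.02] eff6 0.0 op 0.0702
total mm [ 196.5 -199.5   -3.4] rotvec [ 0.002 -0.001  0.003] rows>= 5.84
```

View pics/w4.png

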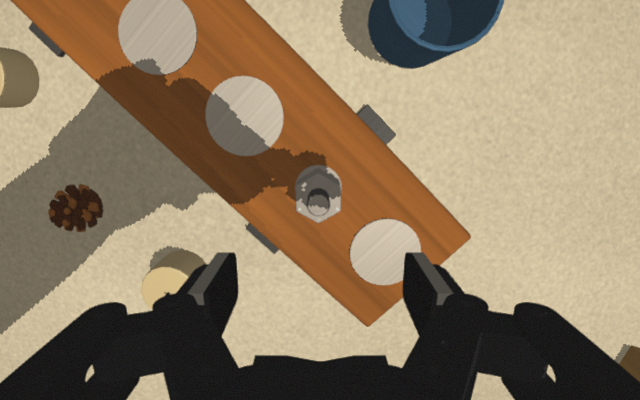

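Call:
servo_tool --motion '[[[32,-33,0,0,0,0],[32,-33,0,0,0,0],[32,-33,0,0,0,0],[32,-33,0,0,0,0],[32,-33,0,0,0,0]]]'

```text
time: 13.15
ee_pos: [0.6275, 0.0725, 0.2134]
tcp_rot: [-179.9, 0.1, 42.1]
wrist_force: [0.8, 0.3, -0.7]
opening: 0.07
```

Call:
servo_tool --motion '[[[36,-34.5,0,0,0,0],[0,0,0,0,0,0],[0,0,0,0,0,0]]]'

```text
time: 13.45
ee_pos: [0.6311, 0.1217, 0.2134]
tcp_rot: [-179.9, 0.1, 42.3]
wrist_force: [-0.1, -0.7, 0.4]
opening: 0.07
```

```bash
python3 st.py; python3 - <<'E'
from h import *
p=bot.camera("wrist"); crop(p,"w5z",270,145,95,85,7); delta([.6327,.1207,.22],[180,0,42])
E
```

```text
[0.6311 0.1217 0.2134] [-179.9    0.1   42.3] q6 148.6 F [-0.1 -0.7  0.4] M [-0.    0.   -0.01] eff6 0.13 op 0.07
total mm [ 1.1  0.8 -6.2] rotvec [-0.001  0.002  0.004] rows>= 0.13
```

View pics/w5z.png

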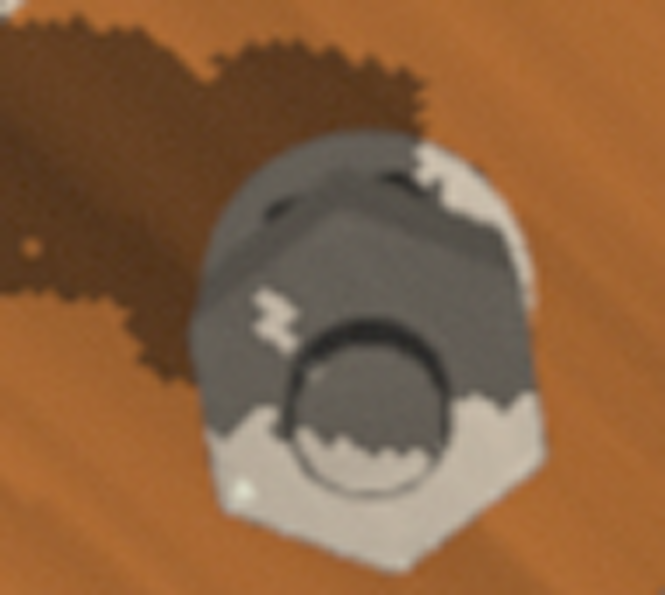

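```bash
python3 - <<'E'
from nutfit import *
p=bot.camera("wrist")
fit(p,[(340,203),(193,325),(222,512),(402,573),(545,455),(517,262)],(270,145),7,(.632,.121))
print(px2w(p,[(270+368/7-.4,145+418/7-.4)],.094))
E
```

```text
xy [0.6322 0.119 ] top z 0.0797 turn 2.57 yaw 22.16 rms 0.69
[[0.63253467 0.11963072 0.094     ]]
```

Call:
servo_tool --motion '[[[0,0,0,0,0,-0.149],[0,0,0,0,0,-0.149],[0,0,0,0,0,-0.149],[0,0,0,0,0,-0.149],[0,0,0,0,0,-0.149]]]'

```text
time: 14.05
ee_pos: [0.6317, 0.1187, 0.2151]
tcp_rot: [-180.0, 0.0, 85.1]
wrist_force: [0.7, -0.6, -0.1]
opening: 0.0702
```

Call:
servo_tool --motion '[[[0,0,0,0,0,-0.149],[0,0,0,0,0,-0.149],[0,0,0,0,0,-0.149],[0,0,0,0,0,-0.149],[0,0,0,0,0,-0.149]]]'

```text
time: 14.55
ee_pos: [0.6317, 0.1186, 0.2151]
tcp_rot: [-180.0, -0.0, 127.7]
wrist_force: [-0.3, 0.0, -0.1]
opening: 0.07
```

Call:
servo_tool --motion '[[[0,0,0,0,0,-0.149],[0,0,0,0,0,-0.149],[0,0,0,0,0,-0.149],[0,0,0,0,0,-0.149],[0,0,0,0,0,-0.149]]]'

```text
time: 15.05
ee_pos: [0.6317, 0.1186, 0.2151]
tcp_rot: [-180.0, -0.0, 170.4]
wrist_force: [-0.1, -0.0, 0.2]
opening: 0.0698
```

Call:
servo_tool --motion '[[[0,0,0,0,0,-0.149],[0,0,0,0,0,-0.149],[0,0,0,0,0,-0.149],[0,0,0,0,0,-0.149],[0,0,0,0,0,-0.149]]]'

```text
time: 15.55
ee_pos: [0.6317, 0.1187, 0.2151]
tcp_rot: [180.0, -0.0, -146.9]
wrist_force: [1.1, -0.7, -0.2]
opening: 0.0697
```

Call:
servo_tool --motion '[[[0,0,0,0,0,-0.149],[0,0,0,0,0,-0.149],[0,0,0,0,0,-0.149],[0,0,0,0,0,-0.149],[0,0,0,0,0,-0.149]]]'

```text
time: 16.05
ee_pos: [0.6317, 0.1187, 0.2151]
tcp_rot: [180.0, -0.0, -104.2]
wrist_force: [0.7, 1.0, 0.8]
opening: 0.0697
```

Call:
servo_tool --motion '[[[0,0,0,0,0,-0.149],[0,0,0,0,0,-0.149],[0,0,0,0,0,-0.149],[0,0,0,0,0,-0.149],[0,0,0,0,0,-0.149]]]'

```text
time: 16.55
ee_pos: [0.6317, 0.1186, 0.2151]
tcp_rot: [180.0, 0.0, -61.5]
wrist_force: [-0.1, 0.3, -0.7]
opening: 0.0696
```

Call:
servo_tool --motion '[[[0,0,0,0,0,-0.149],[0,0,0,0,0,-0.149],[0,0,0,0,0,-0.149],[0,0,0,0,0,-0.149],[0,0,0,0,0,-0.149]]]'

```text
time: 17.05
ee_pos: [0.6317, 0.1186, 0.2151]
tcp_rot: [180.0, 0.0, -18.8]
wrist_force: [1.0, 1.2, -0.0]
opening: 0.0697
```

Call:
servo_tool --motion '[[[0,0,0,0,0,-0.1],[0,0,0,0,0,-0.1],[0,0,0,0,0,0],[0,0,0,0,0,0]]]'

```text
time: 17.45
ee_pos: [0.6317, 0.1194, 0.2152]
tcp_rot: [180.0, 0.0, -7.8]
wrist_force: [-0.1, 0.5, 0.5]
opening: 0.0701
```

```bash
python3 st.py; python3 - <<'E'
from h import *
p=bot.camera("wrist"); crop(p,"w6z",270,145,95,85,7); delta([.6325,.12,.068],[180,0,-7.8])
E
```

```text
[0.6317 0.1194 0.2152] [180.    0.   -7.8] q6 -161.5 F [-0.1  0.5  0.5] M [ 0.01 -0.    0.  ] eff6 -0.23 op 0.0701
total mm [  0.7  -0.5 147.3] rotvec [ 0.  0. -0.] rows>= 3.07
```

View pics/w6z.png

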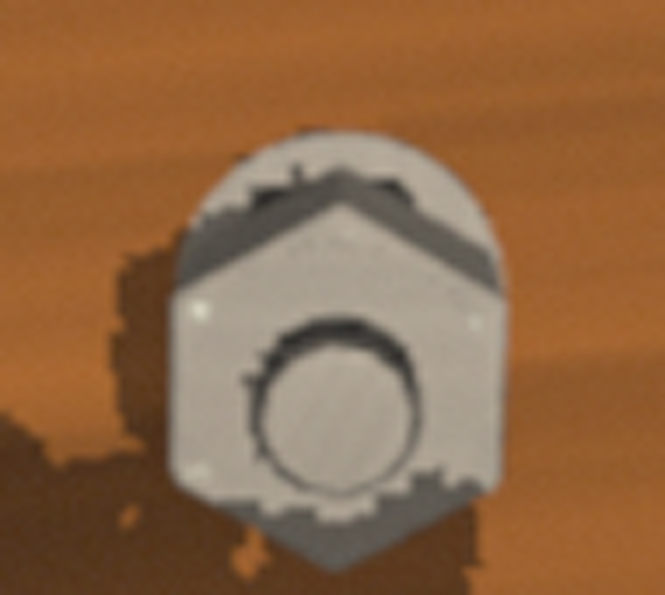

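Aligned: flats vertical in the picture, stud at about (318,204). Descending and gripping.

Call:
servo_tool --motion '[[[0.7,-0.5,30,0,0,0],[0,0,35,0,0,0],[0,0,35,0,0,0],[0,0,30,0,0,0],[0,0,17,0,0,0]]]'

```text
time: 18.0
ee_pos: [0.6312, 0.1204, 0.0653]
tcp_rot: [179.9, 0.2, -7.7]
wrist_force: [-0.4, -0.2, -0.1]
opening: 0.0695
```

Call:
servo_tool --motion '[[[0,0,0,0,0,0],[0,0,0,0,0,0],[0,0,0,0,0,0],[0,0,0,0,0,0],[0,0,0,0,0,0]]]' --gripper 20

```text
time: 18.5
ee_pos: [0.633, 0.1208, 0.0699]
tcp_rot: [-180.0, -0.1, -7.6]
wrist_force: [-1.5, -1.9, 5.9]
opening: 0.0343
```

```bash
python3 st.py
```

```text
[0.633  0.1208 0.0699] [-180.    -0.1   -7.6] q6 -161.6 F [-1.5 -1.9  5.9] M [-0.43  0.5  -0.21] eff6 -0.2 op 0.0343
```

Call:
servo_tool --motion '[[[0,0,0,0,0,0.05],[0,0,0.3,0,0,0.1],[0,0,0.3,0,0,0.12],[0,0,0.3,0,0,0.12],[0,0,0.3,0,0,0.12]]]'

```text
time: 19.0
ee_pos: [0.6329, 0.1207, 0.0686]
tcp_rot: [-180.0, -0.1, -37.1]
wrist_force: [-2.6, -2.7, 6.8]
opening: 0.0343
```

```bash
python3 st.py
```

```text
[0.6329 0.1207 0.0686] [-180.    -0.1  -37.1] q6 -132.1 F [-2.6 -2.7  6.8] M [-0.7   0.48  0.23] eff6 -1.78 op 0.0343
```

Call:
servo_tool --motion '[[[0,0,0.4,0,0,0.149],[0,0,0.4,0,0,0.149],[0,0,0.4,0,0,0.149],[0,0,0.4,0,0,0.149],[0,0,0.4,0,0,0.149]]]'

```text
time: 19.5
ee_pos: [0.6326, 0.1205, 0.0666]
tcp_rot: [-179.9, -0.1, -79.8]
wrist_force: [-4.1, -3.4, 7.1]
opening: 0.0346
```

Call:
servo_tool --motion '[[[0,0,0.4,0,0,0.149],[0,0,0.4,0,0,0.149],[0,0,0.4,0,0,0.149],[0,0,0.4,0,0,0.149],[0,0,0.4,0,0,0.149]]]'

```text
time: 20.0
ee_pos: [0.6324, 0.1205, 0.0647]
tcp_rot: [-179.9, -0.0, -122.5]
wrist_force: [-5.6, -3.1, 8.5]
opening: 0.0347
```

Call:
servo_tool --motion '[[[0,0,0.4,0,0,0.149],[0,0,0.4,0,0,0.149],[0,0,0.4,0,0,0.149],[0,0,0.4,0,0,0.149],[0,0,0.4,0,0,0.149]]]'

```text
time: 20.5
ee_pos: [0.6322, 0.1208, 0.0628]
tcp_rot: [-180.0, 0.0, -165.2]
wrist_force: [-7.3, -1.9, 8.7]
opening: 0.0344
```

Call:
servo_tool --motion '[[[0,0,0.4,0,0,0.149],[0,0,0.4,0,0,0.149],[0,0,0.4,0,0,0.149],[0,0,0.4,0,0,0.149],[0,0,0.4,0,0,0.149]]]'

```text
time: 21.0
ee_pos: [0.6322, 0.1211, 0.0609]
tcp_rot: [180.0, 0.0, 152.1]
wrist_force: [-7.3, -1.8, 9.8]
opening: 0.0344
```

```bash
python3 st.py
```

```text
[0.6322 0.1211 0.0609] [180.    0.  152.1] q6 38.7 F [-7.3 -1.8  9.8] M [-0.29  1.43  0.17] eff6 -2.26 op 0.0344
```

Call:
servo_tool --motion '[[[0,0,0.3,0,0,0.12],[0,0,0.3,0,0,0.12],[0,0,0.3,0,0,0.12]]]'

```text
time: 21.3
ee_pos: [0.6323, 0.1212, 0.0599]
tcp_rot: [179.9, 0.0, 131.6]
wrist_force: [-7.1, -0.5, 9.7]
opening: 0.0343
```

```bash
python3 st.py
```

```text
[0.6323 0.1212 0.0599] [179.9   0.  131.6] q6 59.3 F [-7.1 -0.5  9.7] M [-0.11  1.44  0.22] eff6 -1.79 op 0.0343
```

Call:
servo_tool --motion '[[[0,0,0.2,0,0,0.08],[0,0,0.2,0,0,0.08],[0,0,0.2,0,0,0.08]]]'

```text
time: 21.6
ee_pos: [0.6324, 0.1213, 0.0597]
tcp_rot: [179.9, -0.0, 118.0]
wrist_force: [-6.9, -1.1, 12.0]
opening: 0.0347
```

```bash
python3 st.py
```

```text
[0.6324 0.1213 0.0597] [179.9  -0.  118. ] q6 72.9 F [-6.9 -1.1 12. ] M [-0.22  1.53  0.56] eff6 -0.73 op 0.0347
```

Call:
servo_tool --motion '[[[0,0,0,0,0,0.06],[0,0,0,0,0,0.06],[0,0,0,0,0,0.06],[0,0,0,0,0,0.06]]]'

```text
time: 22.0
ee_pos: [0.6325, 0.1213, 0.0597]
tcp_rot: [179.9, -0.0, 104.2]
wrist_force: [-7.7, -0.3, 10.8]
opening: 0.0346
```

```bash
python3 st.py
```

```text
[0.6325 0.1213 0.0597] [179.9  -0.  104.2] q6 86.6 F [-7.7 -0.3 10.8] M [-0.16  1.38  0.58] eff6 -0.41 op 0.0346
```

Call:
servo_tool --motion '[[[0,0,0,0,0,0],[0,0,0,0,0,0],[0,0,0,0,0,0],[0,0,0,0,0,0],[0,0,-20,0,0,0]]]' --gripper 70

```text
time: 22.5
ee_pos: [0.631, 0.1207, 0.0749]
tcp_rot: [-179.7, -0.0, 104.3]
wrist_force: [-0.6, 0.2, 1.4]
opening: 0.0702
```

Call:
servo_tool --motion '[[[0,0,-40,0,0,0],[0,0,-40,0,0,0],[0,0,-40,0,0,0],[0,0,-20,0,0,0],[0,0,0,0,0,0]]]'

```text
time: 23.0
ee_pos: [0.6336, 0.1212, 0.2215]
tcp_rot: [179.7, 0.0, 104.3]
wrist_force: [0.6, -0.1, 0.1]
opening: 0.0699
```

```bash
python3 st.py; python3 - <<'E'
from h import *
p=bot.camera("wrist"); save(p,"w7"); p=bot.camera("top"); crop(p,"t7",200,120,240,180,3.3)
print([(d["rect"],round(d["confidence"],2)) for d in bot.look_for(p,"candle_0")])
p=bot.camera("side"); crop(p,"s7",220,130,230,200,3)
E
```

```text
[0.6336 0.1212 0.2215] [179.7   0.  104.3] q6 86.5 F [ 0.6 -0.1  0.1] M [-0.04  0.    0.03] eff6 0.0 op 0.0699
[([344.8, 261.7, 23.0, 22.5], 0.83)]
```

View pics/w7.png

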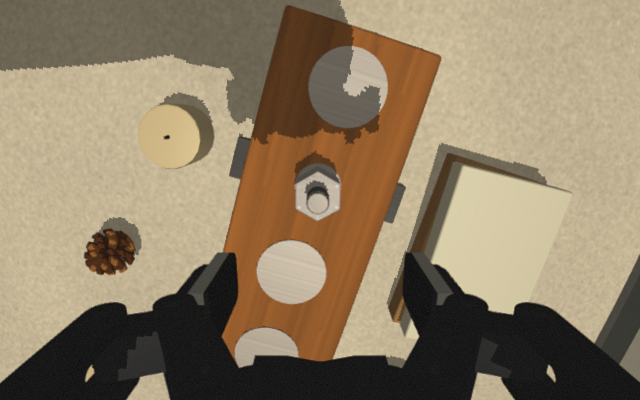

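View pics/t7.png

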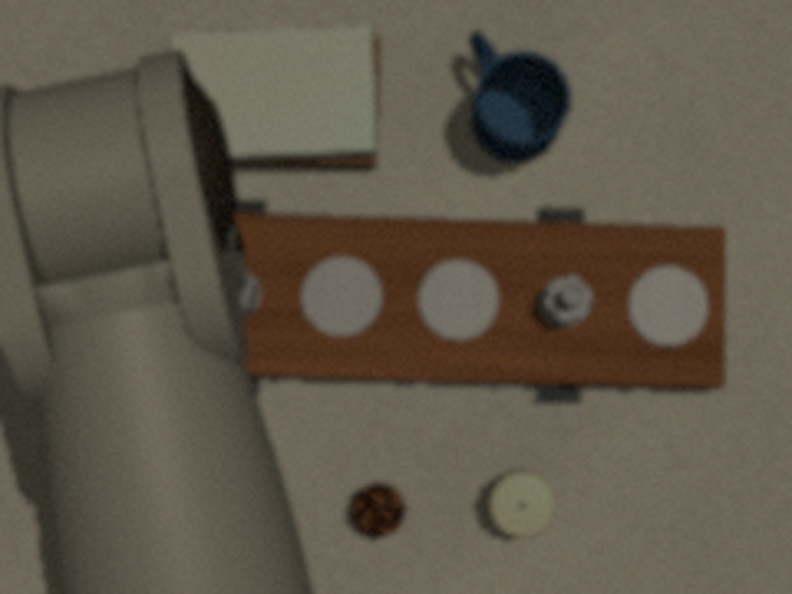

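View pics/s7.png

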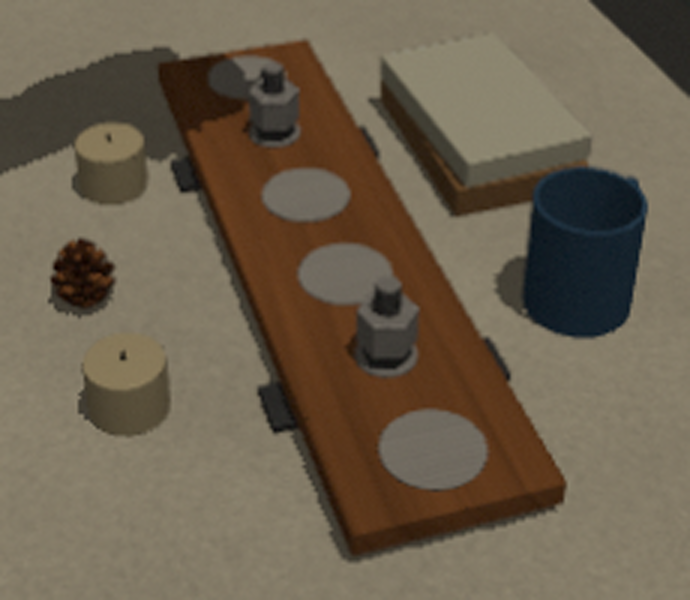

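```bash
python3 - <<'E'
from h import *
p=bot.camera("wrist"); print([(d["rect"],round(d["confidence"],2)) for d in bot.look_for(p,"candle_0")])
print(px2w(p,[(169,136),(167,138)],.045).round(4)); crop(p,"w7z",120,85,110,100,6)
s=bot.camera("side"); print(px2w(s,[(220+108/3,130+140/3)],.045).round(4))
t=bot.camera("top"); print("a",px2w(t,[(200+521/3.3,120+504/3.3)],.045).round(4),"cone",px2w(t,[(314,274)],.02).round(3))
E
```

```text
[([137.2, 103.6, 78.6, 66.4], 0.76), ([393.4, 152.6, 184.8, 191.8], 0.33)]
[[0.4967 0.1344 0.045 ]
 [0.4953 0.1323 0.045 ]]
[[0.4974 0.1339 0.045 ]]
a [[ 0.45   -0.1194  0.045 ]] cone [[0.447 0.002 0.02 ]]
```

View pics/w7z.png

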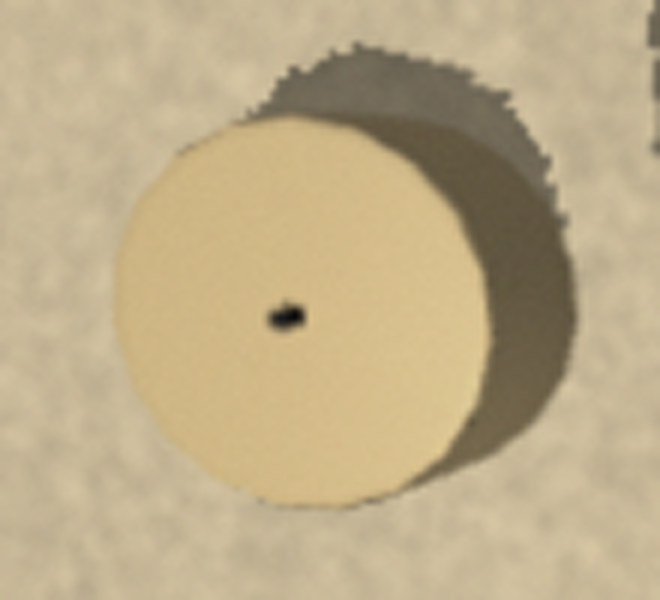

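Call:
servo_tool --motion '[[[0,0,0,0,0,-0.147],[0,0,0,0,0,-0.147],[0,0,0,0,0,-0.147],[0,0,0,0,0,-0.147],[0,0,0,0,0,-0.147]]]' --gripper 82 --newtons 22

```text
time: 23.9
ee_pos: [0.6323, 0.1209, 0.2172]
tcp_rot: [-180.0, -0.0, 146.8]
wrist_force: [0.8, 0.6, 0.5]
opening: 0.082
```

Call:
servo_tool --motion '[[[0,0,0,0,0,-0.147],[0,0,0,0,0,-0.147],[0,0,0,0,0,-0.147],[0,0,0,0,0,-0.147],[0,0,0,0,0,0]]]'

```text
time: 24.4
ee_pos: [0.6323, 0.1209, 0.2172]
tcp_rot: [-180.0, -0.0, -179.7]
wrist_force: [-0.3, 0.2, 0.2]
opening: 0.082
```

Call:
servo_tool --motion '[[[45,4,0,0,0,0],[45,4,20,0,0,0],[43,4,20,0,0,0],[0,0,20,0,0,0],[0,0,0,0,0,0]]]'

```text
time: 24.9
ee_pos: [0.4975, 0.1325, 0.1555]
tcp_rot: [-180.0, -0.2, 179.9]
wrist_force: [-0.1, 0.1, 0.5]
opening: 0.0821
```

```bash
python3 st.py; python3 - <<'E'
from h import *
p=bot.camera("wrist"); save(p,"w8"); print([(d["rect"],round(d["confidence"],2)) for d in bot.look_for(p,"candle_0")])
delta([.497,.134,.028],[180,0,180])
E
```

```text
[0.4975 0.1325 0.1555] [-180.    -0.2  179.9] q6 15.0 F [-0.1  0.1  0.5] M [ 0.09 -0.03  0.01] eff6 0.05 op 0.0821
[([282.4, 163.2, 80.2, 83.8], 0.98), ([0.9, 235.8, 432.6, 163.4], 0.73), ([0.0, 104.8, 52.7, 75.4], 0.69)]
total mm [  2.8   1.3 130.3] rotvec [ 0.  0. -0.] rows>= 2.72
```

View pics/w8.png

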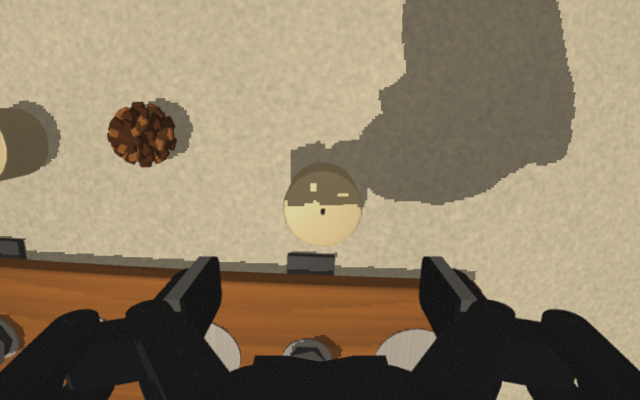

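```bash
python3 - <<'E'
from h import *
p=bot.camera("wrist"); W=px2w(p,[(323,208),(322.5,211)],.045); print(W.round(4),(px2w(p,[(284,208),(362,208)],.045)).round(4))
delta([.497,W[0,1],.028],[180,0,180])
E
```

```text
[[0.499  0.1345 0.045 ]
 [0.5012 0.1342 0.045 ]] [[0.499  0.1072 0.045 ]
 [0.499  0.1618 0.045 ]]
total mm [  3.5   1.7 130.8] rotvec [0.    0.001 0.   ] rows>= 2.73
```

Call:
servo_tool --motion '[[[2.5,1.7,30,0,0,0],[0,0,30,0,0,0],[0,0,30,0,0,0],[0,0,25,0,0,0],[0,0,15,0,0,0]]]'

```text
time: 25.55
ee_pos: [0.4975, 0.1342, 0.0266]
tcp_rot: [-180.0, -0.0, -180.0]
wrist_force: [0.1, 0.5, -0.2]
opening: 0.0818
```

Call:
servo_tool --motion '[[[0,0,0,0,0,0],[0,0,0,0,0,0],[0,0,0,0,0,0],[0,0,0,0,0,0],[0,0,0,0,0,0]]]' --gripper 50 --newtons 22

```text
time: 26.05
ee_pos: [0.4977, 0.1345, 0.0289]
tcp_rot: [180.0, 0.1, -179.9]
wrist_force: [-0.5, -0.2, 4.5]
opening: 0.0553
```

```bash
python3 st.py
```

```text
[0.4977 0.1345 0.0289] [ 180.     0.1 -179.9] q6 15.0 F [-0.5 -0.2  4.5] M [-0.06 -0.04 -0.04] eff6 -0.02 op 0.0553
```

Call:
servo_tool --motion '[[[0,0,-10,0,0,0],[0,0,-20,0,0,0],[0,0,-25,0,0,0],[0,0,-25,0,0,0],[0,0,-20,0,0,0]]]'

```text
time: 26.55
ee_pos: [0.497, 0.1344, 0.13]
tcp_rot: [180.0, 0.1, -179.9]
wrist_force: [0.9, 1.1, 0.0]
opening: 0.0555
```

Call:
servo_tool --motion '[[[-20,-10,0,0,0,0],[-30,-17,0,0,0,0],[-35,-20,0,0,0,0],[-30,-17,0,0,0,0],[-23,-12,0,0,0,0]]]'

```text
time: 27.05
ee_pos: [0.6365, 0.0574, 0.1281]
tcp_rot: [-180.0, 0.0, -179.9]
wrist_force: [0.0, 0.5, -1.6]
opening: 0.0552
```

Call:
servo_tool --motion '[[[0,0,0,0,0,0],[0,0,0,0,0,0]]]'

```text
time: 27.25
ee_pos: [0.635, 0.0584, 0.1277]
tcp_rot: [180.0, -0.1, -179.9]
wrist_force: [-0.0, -0.1, -0.7]
opening: 0.056
```

```bash
python3 st.py; python3 - <<'E'
from h import *
p=bot.camera("wrist"); save(p,"w9")
delta([.6366,.2106,.0605],[180,0,180])
p=bot.camera("side"); crop(p,"s9",220,100,230,200,3)
E
```

```text
[0.635  0.0584 0.1277] [ 180.    -0.1 -179.9] q6 5.2 F [-0.  -0.1 -0.7] M [ 0.05  0.01 -0.01] eff6 -0.05 op 0.056
total mm [ -2.4 151.8  67.4] rotvec [ 0.    -0.001  0.002] rows>= 3.46
```

View pics/w9.png

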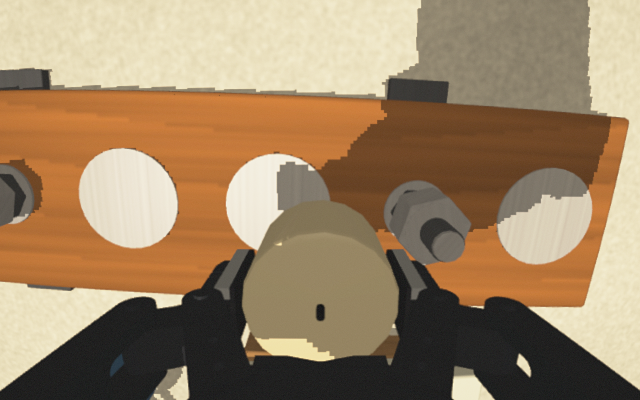

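View pics/s9.png

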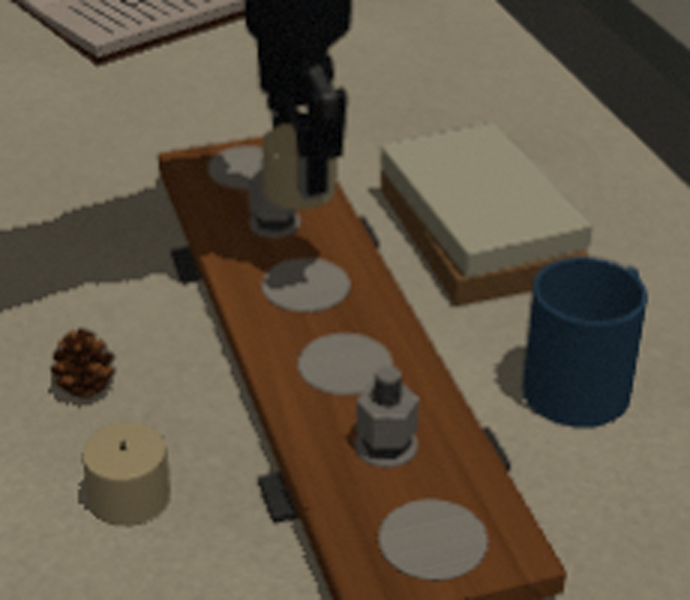

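```bash
python3 - <<'E'
from h import *
p=bot.camera("wrist"); e,_=pose(); print(e)
a=np.linspace(0,2*np.pi,73)
for dx in (-.004,-.002,0,.002,.004):
    for dz in (.0145,.0165):
        c=e+[dx,0,dz]; W=w2px(p,np.c_[c[0]+.028*np.cos(a),c[1]+.028*np.sin(a),0*a+c[2]])
        print(dx,dz,"top",W[:,1].min().round(1),"left/right",W[:,0].min().round(1),W[:,0].max().round(1),"ctr",w2px(p,c).round(1))
delta([.6287,.0308,.0605],[180,0,180])
E
```

```text
[0.63444076 0.05916934 0.12816403]
-0.004 0.0145 top 218.8 left/right 240.3 401.6 ctr [[320.9 296.1]]
-0.004 0.0165 top 220.7 left/right 239.0 402.9 ctr [[320.9 299. ]]
-0.002 0.0145 top 224.7 left/right 240.7 401.2 ctr [[320.9 301.2]]
-0.002 0.0165 top 226.6 left/right 239.4 402.5 ctr [[320.9 304.2]]
0 0.0145 top 230.5 left/right 241.0 400.8 ctr [[320.9 306.3]]
0 0.0165 top 232.5 left/right 239.8 402.0 ctr [[320.9 309.4]]
0.002 0.0145 top 236.3 left/right 241.4 400.4 ctr [[320.9 311.3]]
0.002 0.0165 top 238.4 left/right 240.2 401.6 ctr [[320.9 314.4]]
0.004 0.0145 top 242.0 left/right 241.7 400.0 ctr [[320.8 316.3]]
0.004 0.0165 top 244.2 left/right 240.5 401.2 ctr [[320.8 319.4]]
total mm [  5.8 -28.4  67.7] rotvec [0.    0.    0.003] rows>= 1.53
```

Call:
servo_tool --motion '[[[3,-14,0,0,0,0],[2.8,-14.4,0,0,0,0],[0,0,25,0,0,0],[0,0,20,0,0,0],[0,0,12,0,0,0]]]'

```text
time: 27.9
ee_pos: [0.6283, 0.0291, 0.0693]
tcp_rot: [-180.0, -0.1, -179.9]
wrist_force: [0.0, -0.3, -0.5]
opening: 0.0556
```

Call:
servo_tool --motion '[[[0,0,4,0,0,0],[0,0,2,0,0,0],[0,0,0,0,0,0],[0,0,0,0,0,0]]]'

```text
time: 28.3
ee_pos: [0.6298, 0.0303, 0.0657]
tcp_rot: [180.0, 0.1, -179.9]
wrist_force: [-0.2, -0.0, -0.1]
opening: 0.0553
```

```bash
python3 st.py; python3 - <<'E'
from h import *
p=bot.camera("wrist"); save(p,"w10")
delta([.6287,.0308,.0604],[180,0,180])
p=bot.camera("side"); crop(p,"s10",270,130,130,120,5)
E
```

```text
[0.6298 0.0303 0.0657] [ 180.     0.1 -179.9] q6 2.6 F [-0.2 -0.  -0.1] M [0.02 0.02 0.03] eff6 -0.0 op 0.0553
total mm [1.1 0.5 5.2] rotvec [0.    0.001 0.002] rows>= 0.11
```

View pics/s10.png

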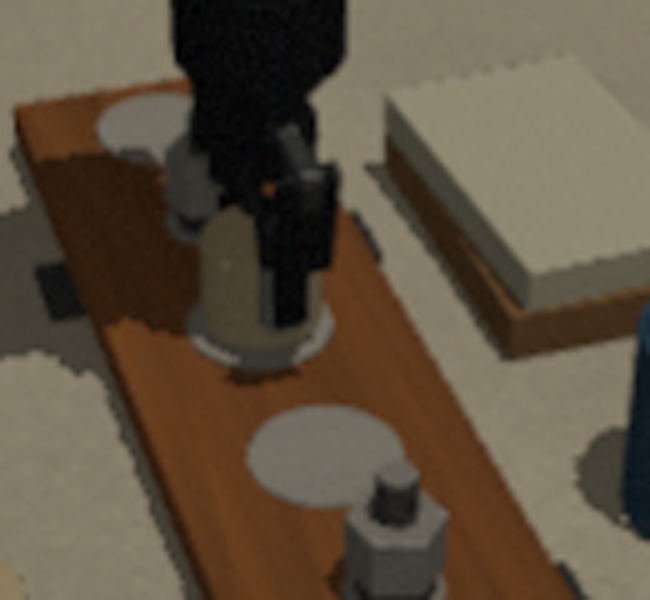

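View pics/w10.png

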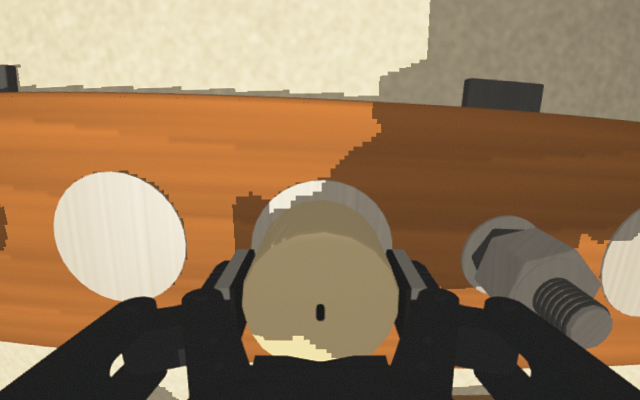

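Call:
servo_tool --motion '[[[1,0.5,2,0,0,0],[0,0,1.5,0,0,0],[0,0,1,0,0,0],[0,0,0,0,0,0],[0,0,0,0,0,0]]]'

```text
time: 28.9
ee_pos: [0.6282, 0.0308, 0.0604]
tcp_rot: [180.0, -0.0, -179.9]
wrist_force: [-2.5, 0.9, 3.2]
opening: 0.0555
```

Call:
servo_tool --motion '[[[0,0,0.4,0,0,0],[0,0,0,0,0,0],[0,0,0,0,0,0]]]'

```text
time: 29.2
ee_pos: [0.6283, 0.0308, 0.0605]
tcp_rot: [180.0, 0.0, -179.9]
wrist_force: [-4.3, 0.5, 6.7]
opening: 0.0556
```

Call:
servo_tool --motion '[[[0,0,-0.4,0,0,0],[0,0,0,0,0,0],[0,0,0,0,0,0],[0,0,0,0,0,0],[0,0,0,0,0,0]]]' --gripper 72

```text
time: 29.7
ee_pos: [0.6283, 0.0307, 0.06]
tcp_rot: [-180.0, -0.0, -179.9]
wrist_force: [-0.4, 0.1, 0.6]
opening: 0.0723
```

Call:
servo_tool --motion '[[[0,0,-20,0,0,0],[0,0,-30,0,0,0],[0,0,-30,0,0,0],[0,0,-30,0,0,0],[0,0,-15,0,0,0]]]'

```text
time: 30.2
ee_pos: [0.629, 0.0308, 0.1883]
tcp_rot: [180.0, 0.2, -179.9]
wrist_force: [-0.2, -0.3, 0.3]
opening: 0.0721
```

Call:
servo_tool --motion '[[[30,-20,0,0,0,0],[40,-30,0,0,0,0],[40,-40,0,0,0,0],[40,-40,0,0,0,0],[26,-22,0,0,0,0]]]' --gripper 82

```text
time: 30.7
ee_pos: [0.4599, -0.1138, 0.1853]
tcp_rot: [-180.0, 0.0, -179.9]
wrist_force: [1.4, -0.6, 0.3]
opening: 0.0818
```

Call:
servo_tool --motion '[[[0,0,10,0,0,0],[0,0,10,0,0,0],[0,0,0,0,0,0]]]'

```text
time: 31.0
ee_pos: [0.4618, -0.1118, 0.1635]
tcp_rot: [180.0, -0.1, -179.9]
wrist_force: [0.6, -0.4, -1.0]
opening: 0.082
```

```bash
python3 st.py; python3 - <<'E'
from h import *
p=bot.camera("wrist"); save(p,"w11"); print([(d["rect"],round(d["confidence"],2)) for d in bot.look_for(p,"candle_0")])
t=bot.camera("top"); crop(t,"t11",200,120,240,180,3.3); print([(d["rect"],round(d["confidence"],2)) for d in bot.look_for(t,"candle_0")])
E
```

```text
[ 0.4618 -0.1118  0.1635] [ 180.    -0.1 -179.9] q6 -13.8 F [ 0.6 -0.4 -1. ] M [-0.    0.05 -0.02] eff6 -0.0 op 0.082
[([496.8, 382.7, 32.0, 17.3], 0.7), ([270.9, 143.5, 79.5, 82.8], 0.66)]
[([292.4, 197.9, 17.3, 20.8], 0.88)]
```

View pics/w11.png

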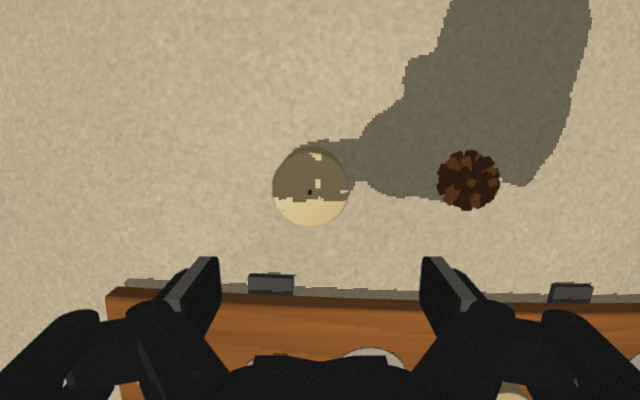

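View pics/t11.png

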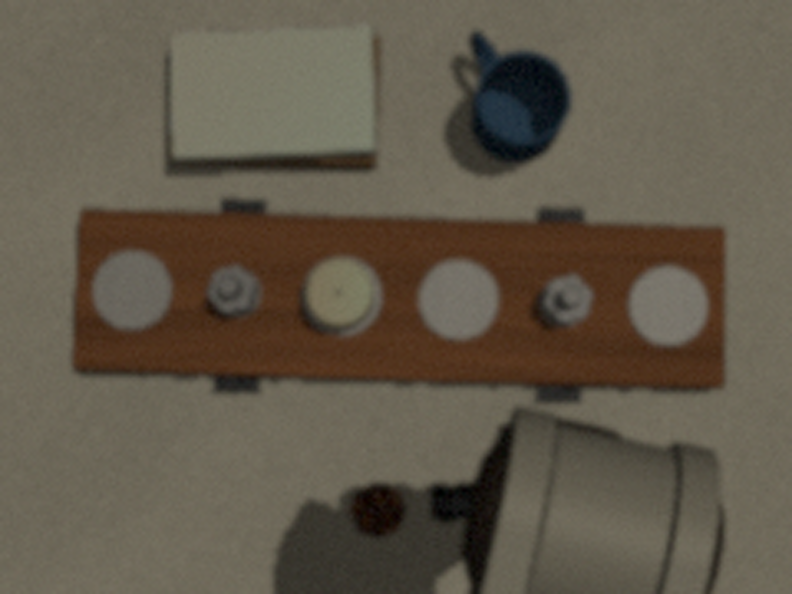

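```bash
python3 - <<'E'
from h import *
p=bot.camera("wrist"); print(px2w(p,[(310.5,189),(310.5,227),(272,189),(349,189)],.045).round(4))
t=bot.camera("top"); print("placed b",px2w(t,[(200+339/3.3-.3,120+292/3.3-.3)],.0765).round(4))
delta([.4508,-.1190,.0275],[180,0,180])
E
```

```text
[[ 0.4496 -0.1188  0.045 ]
 [ 0.4779 -0.1189  0.045 ]
 [ 0.4497 -0.1462  0.045 ]
 [ 0.4495 -0.0915  0.045 ]]
placed b [[0.6283 0.0305 0.0765]]
total mm [ 11.6  -7.  137.8] rotvec [-0.     0.     0.003] rows>= 2.88
```

Call:
servo_tool --motion '[[[12.5,-7,0,0,0,0],[0,0,40,0,0,0],[0,0,40,0,0,0],[0,0,35,0,0,0],[0,0,20,0,0,0]]]'

```text
time: 31.8
ee_pos: [0.4475, -0.1193, 0.0275]
tcp_rot: [180.0, -0.2, -179.9]
wrist_force: [-0.1, -0.3, 0.5]
opening: 0.082
```

Call:
servo_tool --motion '[[[0,0,2,0,0,0],[0,0,0,0,0,0]]]'

```text
time: 32.0
ee_pos: [0.4492, -0.1196, 0.0287]
tcp_rot: [-180.0, -0.0, -179.9]
wrist_force: [-0.3, -0.8, 0.9]
opening: 0.0819
```

Call:
servo_tool --motion '[[[0,0,0,0,0,0],[0,0,0,0,0,0],[0,0,0,0,0,0],[0,0,0,0,0,0],[0,0,0,0,0,0]]]' --gripper 50 --newtons 22

```text
time: 32.5
ee_pos: [0.4503, -0.1197, 0.0299]
tcp_rot: [-180.0, 0.1, -179.9]
wrist_force: [-1.1, 0.0, 6.5]
opening: 0.0554
```

Call:
servo_tool --motion '[[[0,0,-10,0,0,0],[0,0,-20,0,0,0],[0,0,-25,0,0,0],[0,0,-25,0,0,0],[0,0,-20,0,0,0]]]'

```text
time: 33.0
ee_pos: [0.4498, -0.1194, 0.1307]
tcp_rot: [-180.0, 0.1, -179.9]
wrist_force: [0.7, 0.5, -1.0]
opening: 0.0559
```

```bash
python3 st.py; python3 - <<'E'
from h import *
p=bot.camera("wrist"); save(p,"w12")
delta([.6165,-.249,.13],[180,0,180])
E
```

```text
[ 0.4498 -0.1194  0.1307] [-180.     0.1 -179.9] q6 -15.0 F [ 0.7  0.5 -1. ] M [-0.04  0.03 -0.01] eff6 -0.0 op 0.0559
total mm [-165.3 -129.6    4.9] rotvec [-0.001  0.006  0.002] rows>= 4.38
```

View pics/w12.png

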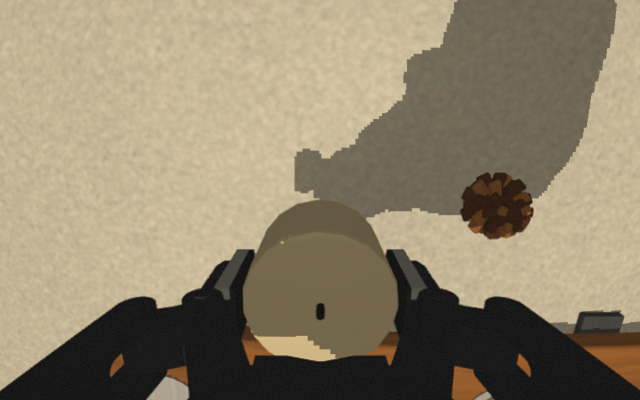

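Call:
servo_tool --motion '[[[-20,-30,0,0,0,0],[-35,-30,0,0,0,0],[-40,-30,0,0,0,0],[-40,-25,0,0,0,0],[-30,-14,0,0,0,0]]]'

```text
time: 33.55
ee_pos: [0.6164, -0.2499, 0.1277]
tcp_rot: [-180.0, 0.0, -179.9]
wrist_force: [0.6, -0.1, 0.0]
opening: 0.0556
```

Call:
servo_tool --motion '[[[0,0,0,0,0,0],[0,0,0,0,0,0],[0,0,0,0,0,0]]]'

```text
time: 33.85
ee_pos: [0.6141, -0.2476, 0.1285]
tcp_rot: [180.0, -0.0, -179.9]
wrist_force: [-0.9, -1.0, -1.6]
opening: 0.0553
```

```bash
python3 st.py; python3 - <<'E'
from h import *
delta([.6165,-.249,.0614],[180,0,180])
E
```

```text
[ 0.6141 -0.2476  0.1285] [ 180.    -0.  -179.9] q6 -22.1 F [-0.9 -1.  -1.6] M [-0.01  0.01 -0.03] eff6 -0.0 op 0.0553
total mm [-2.4 -1.4 67.1] rotvec [ 0.    -0.     0.002] rows>= 1.4
```

Call:
servo_tool --motion '[[[-2.4,-1.4,20,0,0,0],[0,0,20,0,0,0],[0,0,14,0,0,0],[0,0,6,0,0,0],[0,0,2,0,0,0]]]'

```text
time: 34.35
ee_pos: [0.6167, -0.2491, 0.0662]
tcp_rot: [180.0, -0.0, -179.9]
wrist_force: [0.8, -0.7, -0.7]
opening: 0.0555
```

Call:
servo_tool --motion '[[[0,0,0,0,0,0],[0,0,0,0,0,0],[0,0,0,0,0,0]]]'

```text
time: 34.65
ee_pos: [0.6175, -0.2495, 0.067]
tcp_rot: [-180.0, 0.1, -179.9]
wrist_force: [0.4, -0.1, -1.5]
opening: 0.0556
```

```bash
python3 st.py; python3 - <<'E'
from h import *
p=bot.camera("wrist"); save(p,"w13"); delta([.6165,-.249,.0614],[180,0,180])
E
```

```text
[ 0.6175 -0.2495  0.067 ] [-180.     0.1 -179.9] q6 -22.1 F [ 0.4 -0.1 -1.5] M [ 0.04 -0.    0.  ] eff6 0.0 op 0.0556
total mm [0.9 0.5 5.5] rotvec [-0.     0.001  0.002] rows>= 0.12
```

View pics/w13.png

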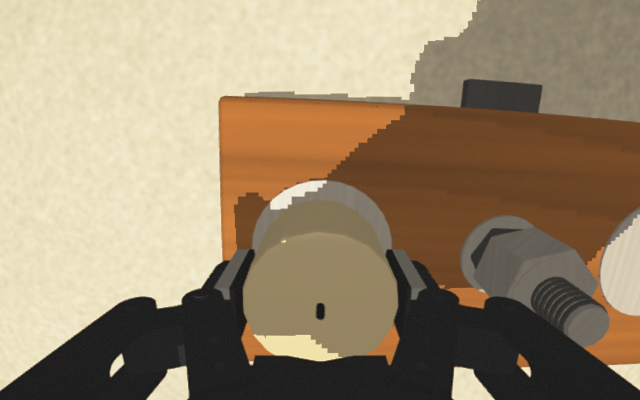

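Centred over plate 0 (plate rim evenly showing, 252–390). Lowering the last millimetres.

Call:
servo_tool --motion '[[[0.9,0.5,2,0,0,0],[0,0,2,0,0,0],[0,0,1,0,0,0],[0,0,0,0,0,0],[0,0,0,0,0,0]]]'

```text
time: 35.2
ee_pos: [0.6162, -0.2489, 0.0615]
tcp_rot: [180.0, 0.0, -179.9]
wrist_force: [-1.8, 2.0, 3.8]
opening: 0.0552
```

Call:
servo_tool --motion '[[[0,0,0.4,0,0,0],[0,0,0,0,0,0],[0,0,0,0,0,0]]]'

```text
time: 35.5
ee_pos: [0.6161, -0.2489, 0.0614]
tcp_rot: [-180.0, 0.0, -179.9]
wrist_force: [-4.0, 0.3, 6.3]
opening: 0.0553
```

Call:
servo_tool --motion '[[[0,0,-0.4,0,0,0],[0,0,0,0,0,0],[0,0,0,0,0,0],[0,0,0,0,0,0],[0,0,0,0,0,0]]]' --gripper 72

```text
time: 36.0
ee_pos: [0.6162, -0.2489, 0.061]
tcp_rot: [180.0, -0.0, -179.9]
wrist_force: [0.6, 0.5, 0.1]
opening: 0.0719
```

Call:
servo_tool --motion '[[[0,0,-20,0,0,0],[0,0,-30,0,0,0],[0,0,-40,0,0,0],[0,0,-40,0,0,0],[0,0,-30,0,0,0]]]'

```text
time: 36.5
ee_pos: [0.6164, -0.249, 0.2241]
tcp_rot: [-179.9, 0.1, -179.9]
wrist_force: [0.5, 0.6, 0.5]
opening: 0.0716
```

Call:
servo_tool --motion '[[[40,-10,0,0,0,0],[40,-20,0,0,0,0],[40,-20,0,0,0,0],[40,-20,0,0,0,0],[40,-20,0,0,0,0]]]'

```text
time: 37.0
ee_pos: [0.4149, -0.3398, 0.2212]
tcp_rot: [-180.0, 0.0, -179.9]
wrist_force: [-0.1, -1.4, 0.0]
opening: 0.0714
```

Call:
servo_tool --motion '[[[40,-40,0,0,0,0],[20,-40,0,0,0,0],[0,-40,0,0,0,0],[0,-30,0,0,0,0],[0,0,0,0,0,0]]]'

```text
time: 37.5
ee_pos: [0.3605, -0.4878, 0.2199]
tcp_rot: [180.0, -0.0, 180.0]
wrist_force: [0.9, 0.2, -0.6]
opening: 0.0719
```

```bash
python3 st.py; python3 - <<'E'
from h import *
t=bot.camera("top"); save(t,"t14"); crop(t,"t14z",200,120,240,180,3.3); print([(d["rect"],round(d["confidence"],2)) for d in bot.look_for(t,"candle_0")])
s=bot.camera("side"); save(s,"s14");print([(d["rect"],round(d["confidence"],2)) for d in bot.look_for(s,"candle_0")])
crop(s,"s14z",220,130,230,200,3)
E
```

```text
[ 0.3605 -0.4878  0.2199] [180.  -0. 180.] q6 -53.5 F [ 0.9  0.2 -0.6] M [ 0.04  0.   -0.05] eff6 -0.38 op 0.0719
[([294.0, 196.9, 16.4, 21.3], 0.86), ([390.7, 201.7, 27.6, 22.5], 0.85)]
[([349.8, 254.7, 31.0, 33.2], 0.82), ([309.0, 173.2, 25.0, 28.7], 0.8), ([395.5, 187.1, 42.1, 55.0], 0.31)]
```

View pics/t14z.png

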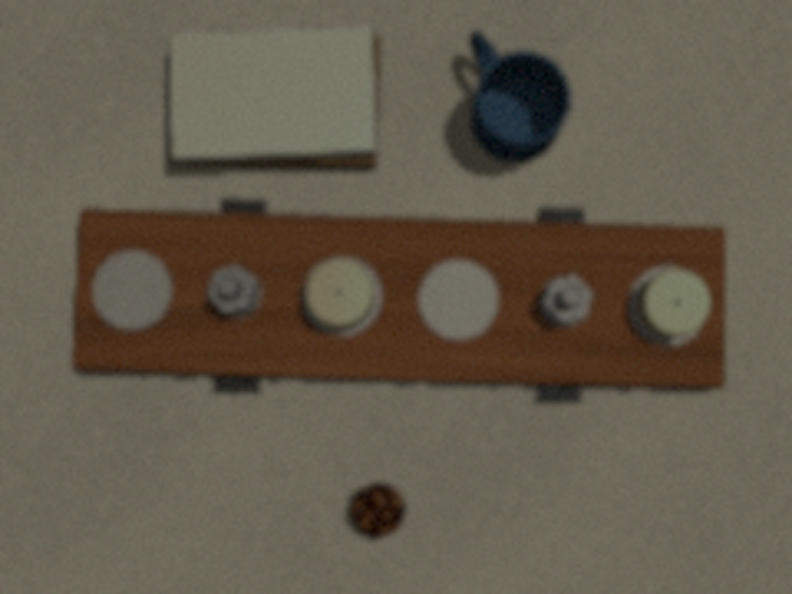

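View pics/t14.png

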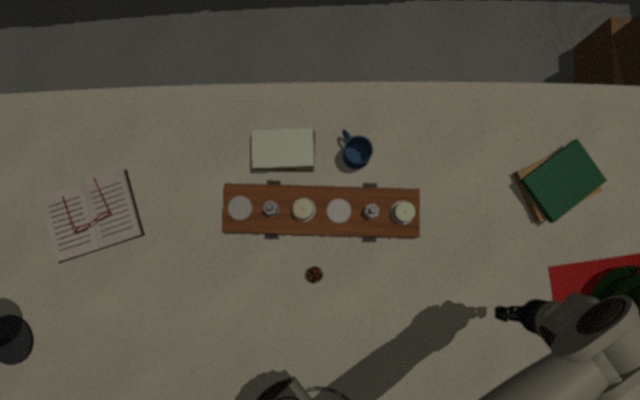

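View pics/s14z.png

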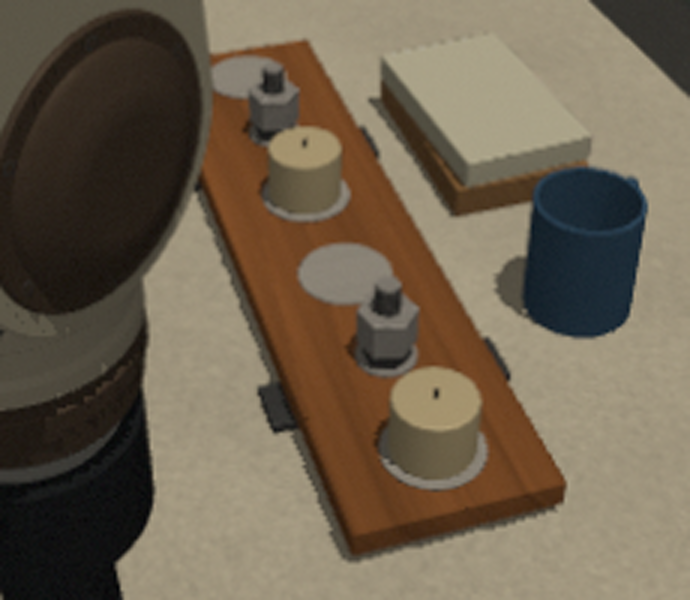

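```bash
python3 - <<'E'
from h import *
t=bot.camera("top"); print(px2w(t,[(200+677/3.3-.3,120+301/3.3-.3),(200+339/3.3-.3,120+292/3.3-.3)],.0765).round(4)); print(bot.get_obs()["qd"].round(1)); print(bot.job_done())
E
```

```text
[[ 0.6168 -0.2489  0.0765]
 [ 0.6283  0.0305  0.0765]]
[ 0.3 -0.3 -0.  -0.1  0.  -0.1]
the job is handed in; nothing more can be done
None
```

The job is handed in, at about 38 s of the 210 s allowed.

- **Nuts:** I ran both upper nuts down clockwise first. On each, the turning moment rose from about 0.2 to about 0.6 N m when it met the lower nut. I then turned nut_a on at least 0.39 rad and nut_b at least 0.24 rad (0.15 counts as locked). These are measured from the tool's rotation and moment, because the joints cannot be read directly.
- **Candles:** Only two candles were on the table. One was knocked a few centimetres aside during the nut work, so I measured it again before picking it up. I gripped both with a 22 N setting. They stand upright on plate_2 and plate_0, and the last top picture puts each within about 1 mm of its plate's centre.
- **Correction on the way:** I meant the first candle for plate_3, but moved the wrong way sideways and put it on plate_2 instead. It touched nothing on the way.
- **Other things:** The mug, books and pine cone look unmoved in the last pictures, and the arm is clear of everything.
- **Check that disagreed:** My early camera estimate of each nut's height read a few mm low. I did not use it; the moment readings decided when each nut had met the lower one.

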